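# Stack the dough cutter's axle and lock it with the end cap

## Task

Set up the hand-cranked dough cutter: slide the wooden spacer from the rack onto the axle first, then the cutter wheel with the two steel discs, then the black end cap with its open mouth towards the bearing block. Press the cap on until it snaps behind the red spring catch and stays there by itself, holding spacer and wheel tight against the sprung brass collar. Never push on the axle with more than 30 N, leave the bowl, the ramekin and the lemon where they are, and let go at the end.

Things in the scene. Friction and masses are not known exactly. Their poses are not given: they have to be found in the camera images.
- axle_root (a point): Point on the axle's axis at the front face of the grey bearing block (56 wide, top 120 above the worktop), 100 mm up. Fixed. Its x axis lies along the level axle and points INTO the block: parts are pushed on along +x; the 14 mm steel axle sticks out along -x. The axle can be set in or out and has no readout: its tip is 80 to 104 mm from this point, so the seat has to be felt.
- stand: The cutter: bearing block on a foot plate (14 high, from 50 mm before the block to 75 behind), origin under axle_root at worktop height. Fixed. From the axle's tip along +x: the last 7 mm are a round nose; red catch on top of the axle at 6 to 16 mm; 32 mm wide brass collar with its face at 62 mm when free.
- axle_mid (a point): Middle of the axle's exposed length at its middle setting (46 mm from axle_root). The red catch is a ramp rising to 4.5 mm proud, steep at its far end; it yields downwards with under 3 N and drags a little on parts that pass. Once the cap's lip is past, it springs up inside the cap's pocket and holds it.
- collar_nominal (a point): Nominal face of the brass collar (30 mm from axle_root at the middle setting). It is sprung: yields up to 7 mm along +x with 1.2 N plus 1 N per mm, then a hard stop. With spacer and wheel on, the cap snaps when the collar is 4 mm in (6 to 13 N needed just before); the hard stop is 3 mm further.
- spacer_center (a point): Centre of the light wooden spacer, a plain cylinder 42 mm in diameter and 28 mm long with a 18 mm through hole along its x axis (level); 50 g. Starts lying on the rack, centre 49 mm above the worktop.
- wheel_center (a point): Centre of the cutter wheel: white hub with two steel discs, 54 mm in diameter and 16 mm long with a 18 mm through hole along its x axis (level); 60 g. Starts lying on the rack, centre 55 mm above the worktop.
- end_cap_center (a point): Centre of the black ribbed end cap, 44 mm in diameter and 35 mm long, axis along x (level), about 60 g. Its mouth is at the +x end: a 18 mm hole through a lip 6 mm thick, behind which a pocket 28 mm in diameter and 22 mm deep receives the axle's end and the catch; the -x end is closed. Starts on the rack, centre 50 mm up.
- rack: Fixed wooden rack 184 x 62 mm, origin at the centre of its underside; two steel rails (tops 30 mm up, 30 mm over their outsides) along its x axis carry the three parts in three bays 54 mm apart, parted by cross plates 30 mm wide and 39 mm high. Which part lies in which bay varies; all parts' x axes point along the rack's x axis. Beside the rails, at both sides, there is only the 10 mm high board.
- bowl: Small blue bowl, 69 mm wide, 31 mm high, origin at the centre of its underside. Bystander.
- ramekin: White ramekin, 78 mm wide, 40 mm high, origin at the centre of its underside. Bystander.
- lemon: Lemon, 57 x 84 x 54 mm, lying; origin at its underside. Bystander.
Mind the look-alikes: they are no part of the job. Of the things like the part that bears spacer_center, leave any that is orange; of the rest the larger one is meant.

How it is judged:
At the end, for the whole second after the job is handed in: Spacer, then wheel, then cap sit on the axle (each centre within 6 mm of its axis sideways and in height, tilted less than 0.15 rad from it), pressed together and against the sprung collar with more than 2 N at each joint because the cap is caught behind the catch, and at rest (under 10 mm/s) (y of spacer_center in the frame of axle_root between -0.006 and 0.006 m and z of spacer_center in the frame of axle_root between -0.006 and 0.006 m and angle between the x axis of each of spacer_center, wheel_center, end_cap_center and the x axis of axle_root, either way round below 0.15 rad and y of wheel_center in the frame of axle_root between -0.006 and 0.006 m and z of wheel_center in the frame of axle_root between -0.006 and 0.006 m and y of end_cap_center in the frame of axle_root between -0.006 and 0.006 m and z of end_cap_center in the frame of axle_root between -0.006 and 0.006 m and contact force between end_cap and wheel above 2 N and contact force between wheel and spacer above 2 N and contact force between spacer and axle above 2 N and linear speed of each of end_cap, wheel, spacer below 0.01 m/s); the robot touches nothing.
It fails at once if the axle with its collar and catch, or the bearing block, is pushed with more than 30 N (contact force between any of axle, stand and anything else above 30 N).
It fails at once if the bowl is moved more than 40 mm (distance of bowl from where it was at the start of the episode above 0.04 m).
It fails at once if the ramekin is moved more than 40 mm (distance of ramekin from where it was at the start of the episode above 0.04 m).
It fails at once if the lemon is moved more than 40 mm (distance of lemon from where it was at the start of the episode above 0.04 m).
It also fails if it takes over 72 s, if anything falls off the work surface, if the arm or the gripper's body presses on something with over 40 N, if the wrist force passes 120 N, or if a joint passes its speed limit or range.

## Robot

A 6-joint arm with a two-finger parallel gripper is mounted at the origin on a cart in front of the work surface, level with it; the furniture and walls round the work are solid. World frame = base frame: x ahead of the robot, y to its left, z up, the work surface at z = 0. Lengths are in m, angles in rad, forces in N, time in s.
With the tool pointing down it reaches from about 0.425 to 0.95 m from the base axis. Payload 3.5 kg.
Tool frame: the origin (TCP) lies at the very end of the fingers, on their centre line; the grasp point (between the pads) lies 19 mm behind it (tcp_to_grasp is the distance from the TCP to the grasp point, in m); z points along the fingers, y is the direction in which the jaws open and shut (so a half turn about z gives the same grasp; the last joint's range is limited). The gripper opens to 85 mm and grips with 20 to 120 N. Pads are 22 mm wide; open, the fingers measure 114 mm over their backs; the gripper's body (76 mm by 85 mm) begins 54 mm behind the grasp point. The pads swing forward as they close: fully open they stand 13 mm farther back than shut.
Start: joints at [-1.493, 0.286, 1.577, -0, 1.279, -0.15], TCP at [0.152, -0.658, 0.231] pointing down, gripper open.
Joint ranges: [-2.77, 2.77], [-0.9, 2.22], [0.21, 2.48], [-1.53, 4.67], [0.24, 2.81], [-2.84, 2.84]. Speed limits (rad/s): [2.79, 2.79, 3.14, 3.14, 3.14, 3.14].

## Interface

Orientations are given as a unit quaternion [x, y, z, w].
In Python, from plant import * gives the robot as it stands. The module is installed in compiled form; this text tells all that it offers.
- The arm moves only by the tool arm_command, never from a script. Its argument "steps" is a list of rows, each a list of 3 entries, a list of its own where there are three numbers: the turn, a rotation vector about the tool's x, y, z in rad, then the shift along the tool's x, y, z in m, then the gripper command: -1 is shut, 1 is fully open, values between are in proportion. A call has 1 to 12 rows; each row is the pose to reach, as a shift and turn from the pose measured when the call began, along the tool's axes at that moment; what a row does not reach only later rows make up. A row lasts 1/8 s, in which the tool goes at most 62.5 mm and 10.7 degrees, less where a joint would pass 70% of its speed; a pose out of reach is approached as far as the arm can. A call with a gripper value outside its range is refused whole. The fingers move at their own pace and stop on an object; "force" is the grip in N (left out, the last holds). Time passes only in rows, so rows that repeat a pose let the fingers close. It gives the time, the measured TCP pose, the force and the opening at its end, in the units of the state.
- get_state(): the state, without advancing time (a new reading comes with each control period).
- read_camera(name): name is "scene" or "top" or "wrist"; returns a dict with "frame" (384x512x3 uint8, red, green, blue), "vfov" (degrees; the focal length in pixels is half the picture's height over the tangent of half this angle, whatever the lens; pixels are square), "cx", "cy" (the principal point, pixels), "dist" ([k1, k2, p1, p2, k3] as OpenCV has them; the pictures are not rectified), "position" and "rotation" of the camera in the world; the wrist camera has in their place "mount" (4x4, takes a point from camera to tool coordinates, whose origin is the TCP and whose axes are the flange's). Camera axes: x right, y up, looking along -z (the intrinsics and any distortion apply to the point x, -y, -z); pixel columns grow to the right and rows downward; lengths in m; the calibration is good to about 2 mm. A picture is of the moment at which its call begins: read the wrist's pose just before it. There is no depth.
- sign_off(): hands the job in, once; it reports no verdict.
The state is a dict: "time": time; "qpos": joint angles; "dq": joint speeds; "joint_efforts": joint torques, N m; "eef_pos": TCP position; "tcp_rot": TCP orientation; "contact_force": force on the tool from outside, world axes, zero at the start; "wrist_torque": the same for the moment, N m; "opening": opening from 0.0 (shut) to 1.0 (fully open).
Only numpy, scipy, OpenCV 4.12 (cv2) and the standard library are available. Lean on these libraries where they do the work, as an engineer would, in place of code of your own. Each camera call takes 0.05 s, during which the arm holds its last target.

## Working session

There is one attempt and no reset: what is moved stays moved. The work goes in short steps, Python scripts to look and compute and a tool call to move; the robot and the scene stay as the last step left them, time stands still between calls to the robot, and variables do not carry over. Pictures are saved under pics/ and viewed, and the job is handed in when it is done.

Besides the shell and the picture viewer there is one more tool, called after "Request:" as a command line: name --argument value ..., lists and objects as JSON in quotes. arm_command: Moves the arm, as the interface text tells. Its arguments: {"type":"object","properties":{"steps":{"type":"array"},"force":{"type":"number"}},"required":["steps"]}

```bash
ls; mkdir -p pics; python3 - <<'E'
from plant import *
import cv2,json,pickle
s=get_state();print(s)
d={}
for n in ["scene","top","wrist"]:
    c=read_camera(n);d[n]=c
    cv2.imwrite(f"pics/{n}0.png",c["frame"][:,:,::-1])
    print(n,{k:v for k,v in c.items() if k!="frame"})
pickle.dump((s,d),open("c0.pkl","wb"))
E
```

```text
pics
{'time': 0.0, 'qpos': array([-1.49303672e+00,  2.87184583e-01,  1.57819960e+00,  2.23849306e-05,
        1.27859572e+00, -1.49992663e-01]), 'dq': array([ 0.00212447, -0.00033514, -0.00032413,  0.00058604,  0.0013405 ,
       -0.00120684]), 'joint_efforts': array([ 1.01068443e-03, -4.05981410e+01, -2.92623442e+01, -8.00848011e-05,
        5.82801760e-03, -2.34167587e-06]), 'eef_pos': array([ 0.15239385, -0.65688952,  0.22992233]), 'tcp_rot': array([ 9.93522776e-01,  1.13626880e-01,  5.38073060e-05, -1.19245668e-03]), 'contact_force': array([0.38236225, 0.4422759 , 0.0432447 ]), 'wrist_torque': array([-0.02723224, -0.00757435,  0.01440517]), 'opening': 0.9978625366853998}
scene {'vfov': 44.75398692229176, 'cx': 257.92279445576276, 'cy': 187.6111456377735, 'dist': array([-0.07893644,  0.        ,  0.        ,  0.        ,  0.        ]), 'position': array([-0.15827801,  0.70340405,  0.50177569]), 'rotation': array([-0.22865324,  0.47027062,  0.75753046, -0.39078234])}
top {'vfov': 42.46110861370435, 'cx': 263.6430151625653, 'cy': 189.43055232825606, 'dist': array([-0.19156228,  0.        ,  0.        ,  0.        ,  0.        ]), 'position': array([0.37757978, 0.20710328, 1.35297681]), 'rotation': array([ 0.0392839 , -0.03215553, -0.70139946,  0.71095823])}
wrist {'vfov': 68.44786203260979, 'cx': 248.51551485822395, 'cy': 192.83102241245606, 'dist': array([-0.01370814,  0.        ,  0.        ,  0.        ,  0.        ]), 'mount': array([[ 5.43148511e-04,  9.53824662e-01,  3.00363478e-01,
         7.64597819e-02],
       [ 9.99999476e-01, -2.57552804e-04, -9.90426708e-04,
         4.78792630e-04],
       [-8.67333965e-04,  3.00363858e-01, -9.53824303e-01,
        -1.41847965e-01],
       [ 0.00000000e+00,  0.00000000e+00,  0.00000000e+00,
         1.00000000e+00]])}
```

View pics/scene0.png

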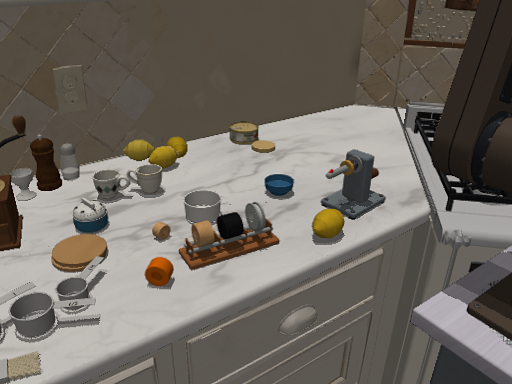

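View pics/top0.png

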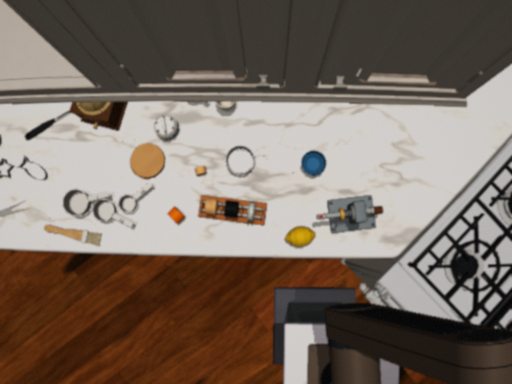

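View pics/wrist0.png

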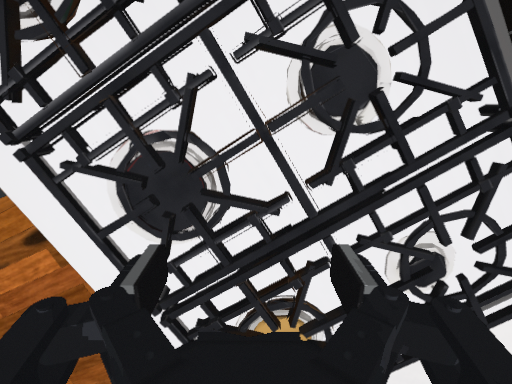

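```bash
cat > h.py <<'E'
import numpy as np,cv2,pickle
from scipy.spatial.transform import Rotation as R
def KM(c):
    h=c["frame"].shape[0];f=h/2/np.tan(np.radians(c["vfov"])/2)
    return np.array([[f,0,c["cx"]],[0,f,c["cy"]],[0,0,1]]),np.array(c["dist"])
def pose(c,s=None):
    if "mount" in c:
        m=np.array(c["mount"]);Rt=R.from_quat(s["tcp_rot"]).as_matrix()
        return np.array(s["eef_pos"])+Rt@m[:3,3],Rt@m[:3,:3]
    return np.array(c["position"]),R.from_quat(c["rotation"]).as_matrix()
def ray(c,uv,s=None):
    K,D=KM(c);p=cv2.undistortPoints(np.array([[uv]],float),K,D)[0,0]
    o,Rm=pose(c,s);d=Rm@np.array([p[0],-p[1],-1]);return o,d
def onz(c,uv,z,s=None):
    o,d=ray(c,uv,s);return o+d*(z-o[2])/d[2]
def proj(c,P,s=None):
    K,D=KM(c);o,Rm=pose(c,s);q=(np.atleast_2d(P)-o)@Rm;q=q*np.array([1,-1,-1])
    return cv2.projectPoints(q,np.zeros(3),np.zeros(3),K,D)[0][:,0]
def tri(rs):
    A=np.zeros((3,3));b=np.zeros(3)
    for o,d in rs:
        d=d/np.linalg.norm(d);M=np.eye(3)-np.outer(d,d);A+=M;b+=M@o
    return np.linalg.solve(A,b)
def crop(c,x0,y0,x1,y1,k,name,grid=10):
    im=cv2.resize(c["frame"][y0:y1,x0:x1,::-1].copy(),None,fx=k,fy=k,interpolation=cv2.INTER_CUBIC)
    for x in range((x0//grid+1)*grid,x1,grid):
        cv2.line(im,((x-x0)*k,0),((x-x0)*k,6),(255,0,255),1);cv2.putText(im,str(x),((x-x0)*k,18),0,.35,(255,0,255),1)
    for y in range((y0//grid+1)*grid,y1,grid):
        cv2.line(im,(0,(y-y0)*k),(6,(y-y0)*k),(255,0,255),1);cv2.putText(im,str(y),(8,(y-y0)*k+4),0,.35,(255,0,255),1)
    cv2.imwrite(name,im)
E
python3 - <<'E'
from h import *
s,d=pickle.load(open("c0.pkl","rb"))
crop(d["top"],190,180,280,240,8,"pics/t_rack.png")
crop(d["top"],310,180,390,240,9,"pics/t_stand.png")
crop(d["scene"],140,190,290,290,5,"pics/s_rack.png")
crop(d["scene"],310,140,395,220,7,"pics/s_stand.png")
E
```

```text
(no output)
```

View pics/t_rack.png

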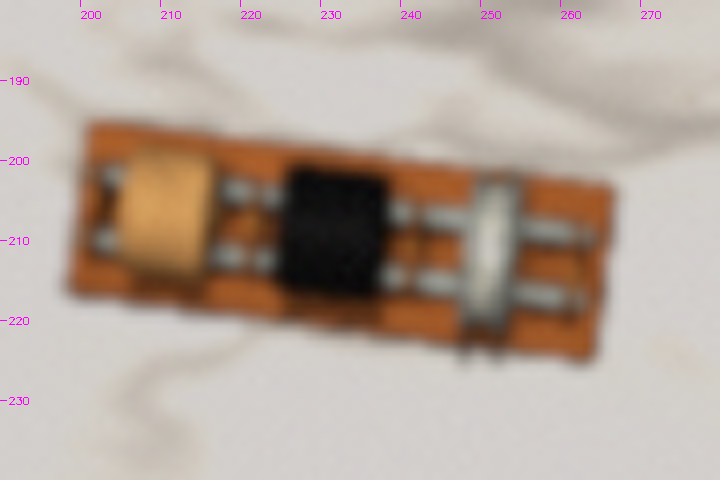

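View pics/t_stand.png

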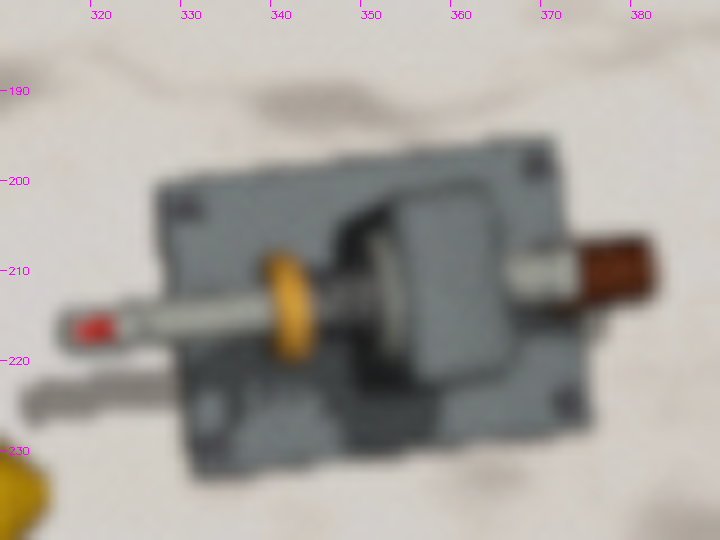

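View pics/s_rack.png

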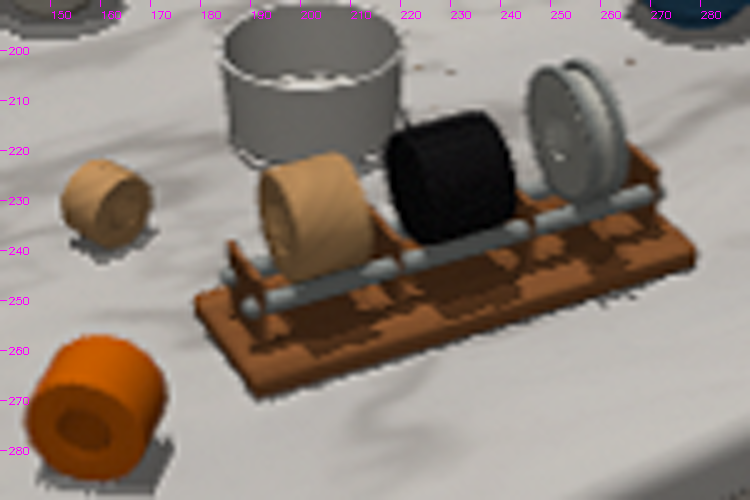

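View pics/s_stand.png

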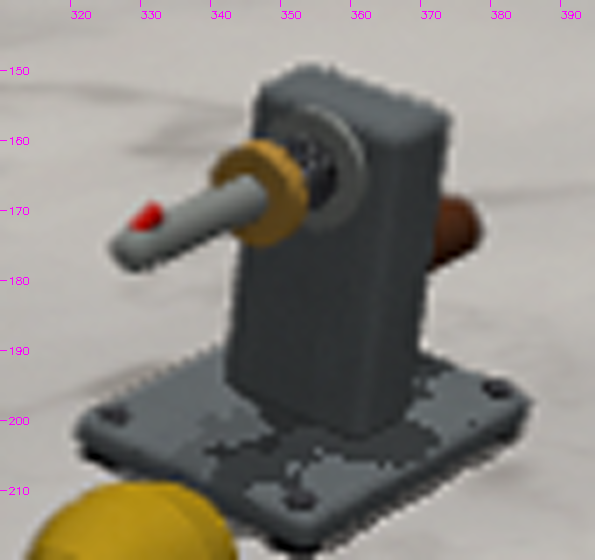

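```bash
python3 - <<'E'
from h import *
s,d=pickle.load(open("c0.pkl","rb"))
t=d["top"];sc=d["scene"]
np.set_printoptions(precision=4,suppress=True)
print("rack corners z=.01");
for uv in [(201,195.5),(266.5,203),(264,225),(198.5,216.5)]: print(onz(t,uv,.01)[:2])
for n,a,z in [("spacer",[(205.5,198.5),(217.5,200),(215.5,215),(204,213.5)],.049),("cap",[(225.5,201),(238.5,202),(237.5,217.5),(224,215.5)],.05),("wheel",[(249,201.5),(255,202.5),(252.5,221),(247.5,220.5)],.055)]:
    P=np.array([onz(t,u,z)[:2] for u in a]);print(n,P.tolist(),P.mean(0))
print("foot corners z=.014")
P=[onz(t,uv,.014)[:2] for uv in [(327.5,200.5),(370.5,195.5),(375.5,227.5),(332,233)]];print(np.array(P))
print("foot scene corners")
print([onz(sc,uv,.014)[:2] for uv in [(320.5,202),(351,217),(385,198)]])
print("axle tip",onz(t,(316.5,217),.1),"collar edges",onz(t,(342,209),.1),onz(t,(343,219),.1), "red",onz(t,(320.5,217),.107))
a=tri([ray(t,(316.5,217)),ray(sc,(327,175.5))]);print("tri tip",a)
print("block top",[onz(t,u,.12)[:2] for u in [(355,202.5),(364,200.5),(366.5,220),(356,222.5)]])
for n,u,z in [("bowl",(313.5,163),.03),("ram",(240,161),.04),("lemon",(300,236.5),.03),("orange",(176,215),.02)]:print(n,onz(t,u,z)[:2])
E
```

```text
rack corners z=.01
[0.4947 0.393 ]
[0.4766 0.2133]
[0.4167 0.2193]
[0.4371 0.3984]
spacer [[0.4835009949977821, 0.37535584707555286], [0.4799561716967678, 0.34322876567768557], [0.44005772202083515, 0.34766298767603687], [0.4435546124730564, 0.3783840000583304]] [0.4618 0.3612]
cap [[0.4775179963253105, 0.32178945126141945], [0.47534243145315086, 0.28724490078155124], [0.43428359268711286, 0.28913506471607786], [0.4390331159938177, 0.3249701889854343]] [0.4565 0.3058]
wheel [[0.4766674740010153, 0.2592624886009911], [0.4742400622517605, 0.2434078041837558], [0.4254395495042021, 0.2492199675925228], [0.4265645323849395, 0.26237819196067913]] [0.4507 0.2536]
foot corners z=.014
[[ 0.4853  0.0473]
 [ 0.5004 -0.0714]
 [ 0.4129 -0.0849]
 [ 0.3971  0.0347]]
foot scene corners
[array([0.4777, 0.0557]), array([0.3939, 0.0474]), array([ 0.4093, -0.0788])]
axle tip [0.436  0.0855 0.1   ] collar edges [0.4571 0.0203 0.1   ] [0.4316 0.0177 0.1   ] red [0.4358 0.076  0.107 ]
tri tip [0.4362 0.0861 0.1028]
block top [array([ 0.4725, -0.0097]), array([ 0.4778, -0.0326]), array([ 0.4288, -0.0388]), array([ 0.4223, -0.0121])]
bowl [0.5854 0.0873]
ram [0.5867 0.286 ]
lemon [0.3866 0.1225]
orange [0.4397 0.4589]
```

```bash
cat >> h.py <<'E'
def yawR(psi,): # tool pointing down, tool x at yaw psi
    return R.from_matrix(np.array([[np.cos(psi),np.sin(psi),0],[np.sin(psi),-np.cos(psi),0],[0,0,-1]]))
def plan(s,wps,step=.06,ang=.18):
    """wps: (x,y,z,psi,grip) world; prints row deltas"""
    R0=R.from_quat(s["tcp_rot"]);p0=np.array(s["eef_pos"])
    x=R0.as_matrix()[:,0]
    for w in wps:
        p=R0.inv().apply(np.array(w[:3])-p0);rv=(R0.inv()*yawR(w[3])).as_rotvec()
        print(w,"->",np.round(rv,3).tolist(),np.round(p,4).tolist())
E
python3 - <<'E'
from h import *
s,d=pickle.load(open("c0.pkl","rb"))
plan(s,[(.48,-.42,.27,.228,1),(.50,-.1,.27,1.2,1),(.45,.14,.22,1.697,1)])
E
```

```text
(0.48, -0.42, 0.27, 0.228, 1) -> [-0.002, -0.0, -0.0] [0.3726, -0.1569, -0.0396]
(0.5, -0.1, 0.27, 1.2, 1) -> [-0.002, -0.001, -0.972] [0.4644, -0.4641, -0.0388]
(0.45, 0.14, 0.22, 1.697, 1) -> [-0.002, -0.002, -1.469] [0.4698, -0.7091, 0.0118]
```

Request:
arm_command --steps '[[[0,0,0],[0.37,-0.157,-0.04],1],[[0,0,0],[0.37,-0.157,-0.04],1],[[0,0,0],[0.37,-0.157,-0.04],1],[[0,0,0],[0.37,-0.157,-0.04],1],[[0,0,-0.2],[0.37,-0.157,-0.04],1],[[0,0,-0.4],[0.37,-0.157,-0.04],1],[[0,0,-0.6],[0.4,-0.22,-0.04],1],[[0,0,-0.8],[0.42,-0.28,-0.04],1],[[0,0,-0.97],[0.44,-0.34,-0.04],1],[[0,0,-1.15],[0.46,-0.4,-0.04],1],[[0,0,-1.3],[0.464,-0.46,-0.03],1],[[0,0,-1.469],[0.465,-0.52,-0.02],1]]'

```text
time: 1.65
eef_pos: [0.4922, -0.0703, 0.2552]
tcp_rot: [0.659, 0.752, 0.001, -0.0]
contact_force: [1.0, 0.4, 0.1]
opening: 1.004
```

```bash
python3 - <<'E'
from plant import *
from h import *
s=get_state();print(s["time"],s["eef_pos"],s["qpos"])
plan(s,[(.455,.14,.22,1.697,1)])
E
```

```text
1.65 [ 0.49217088 -0.07031489  0.25515096] [-0.34728821 -0.13299139  1.9781481   0.00205394  1.29661874 -0.47954923]
(0.455, 0.14, 0.22, 1.697, 1) -> [0.001, -0.002, 0.006] [0.2133, -0.0093, 0.0355]
```

Request:
arm_command --steps '[[[0,0,0],[0.07,-0.003,0.0],1],[[0,0,0],[0.14,-0.006,0.02],1],[[0,0,0.006],[0.213,-0.009,0.035],1],[[0,0,0.006],[0.213,-0.009,0.035],1],[[0,0,0.006],[0.213,-0.009,0.035],1]]'

```text
time: 2.28
eef_pos: [0.4541, 0.1414, 0.2196]
tcp_rot: [0.66, 0.751, 0.0, -0.001]
contact_force: [-0.1, -0.8, -0.9]
opening: 0.998
```

```bash
cat >> h.py <<'E'
def shot(tag,name="wrist"):
    from plant import get_state,read_camera
    s=get_state();c=read_camera(name);pickle.dump((s,c),open(tag+".pkl","wb"));cv2.imwrite(f"pics/{tag}.png",c["frame"][:,:,::-1]);print(s["time"],s["eef_pos"],s["qpos"],s["contact_force"]);return s,c
E
python3 -c "
from h import *
shot('w1')"
```

```text
2.275 [0.45407071 0.14136321 0.2195593 ] [ 8.70251869e-02 -1.54989010e-01  2.06351383e+00  1.96548752e-03
  1.23430809e+00 -4.33447672e-02] [-0.09119509 -0.83961107 -0.85132864]
```

View pics/w1.png

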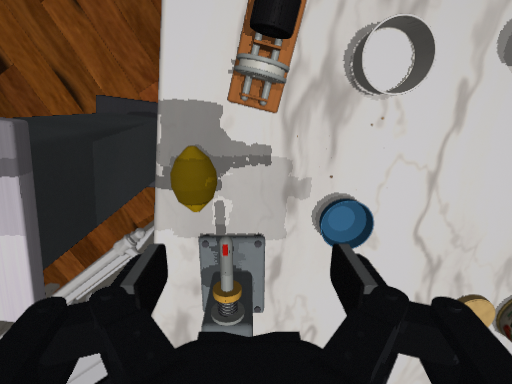

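```bash
python3 -c "
from h import *
s,c=pickle.load(open('w1.pkl','rb'))
crop(c,190,225,275,335,7,'pics/w1a.png')
crop(c,220,0,310,115,6,'pics/w1b.png')"
```

```text
(no output)
```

View pics/w1a.png

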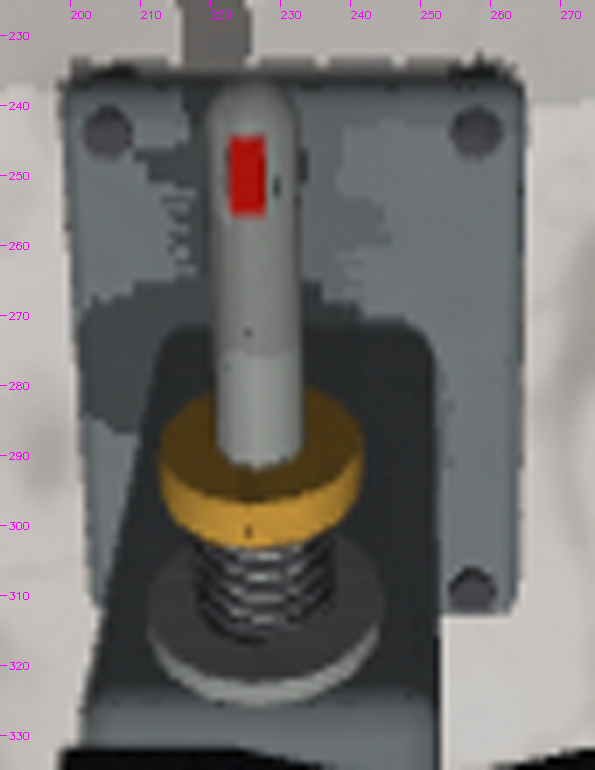

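View pics/w1b.png

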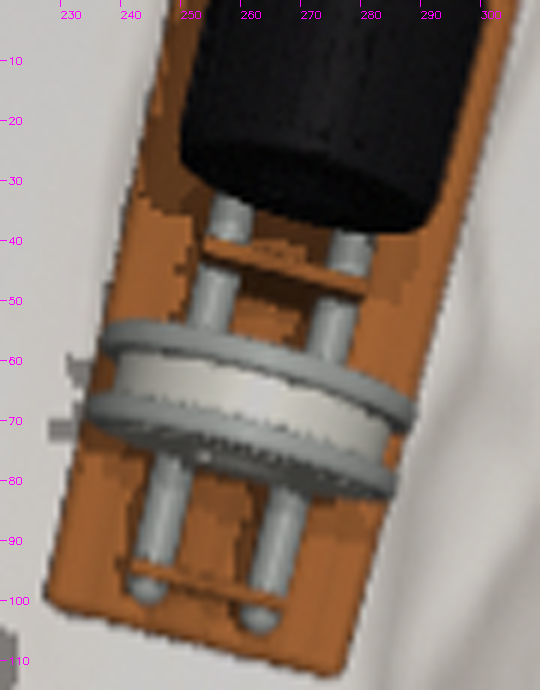

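```bash
python3 -c "
from h import *
np.set_printoptions(precision=4,suppress=True)
s,c=pickle.load(open('w1.pkl','rb'))
P=[onz(c,u,.1,s) for u in [(226.0,245),(226.6,265),(227.1,285)]]
print(np.array(P));v=P[2]-P[0];print('yaw axle',np.arctan2(v[1],v[0]))
print('tip',onz(c,(225.5,236.5),.1,s),'rack tip top cam')
print('foot',[onz(c,u,.014,s)[:2] for u in [(199,237),(264.5,237),(263.5,312)]])
print('collar',[onz(c,u,.1,s) for u in [(213,290),(241.5,289)]])
print('rackcorners',[onz(c,u,.01,s)[:2] for u in [(227.5,100),(276.5,112)]])
print('wheel',[onz(c,u,.055,s)[:2] for u in [(237.5,57),(289,69.5),(284.5,83),(234,69)]])
t=pickle.load(open('c0.pkl','rb'))[1]
for z in (.1,):
  print('top axle',[onz(t['top'],u,z) for u in [(318,216.5),(325,215.6),(335,214.5),(342.5,214)]])
"
```

```text
[[0.4388 0.0764 0.1   ]
 [0.4419 0.053  0.1   ]
 [0.4451 0.0285 0.1   ]]
yaw axle -1.440251823691451
tip [0.4373 0.0859 0.1   ] rack tip top cam
foot [array([0.3994, 0.0374]), array([0.4876, 0.0491]), array([ 0.5043, -0.0733])]
collar [array([0.4305, 0.0201, 0.1   ]), array([0.4612, 0.0254, 0.1   ])]
rackcorners [array([0.4184, 0.2184]), array([0.4781, 0.2124])]
wheel [array([0.4271, 0.2599]), array([0.4797, 0.2552]), array([0.4773, 0.2421]), array([0.4249, 0.2485])]
top axle [array([0.4373, 0.0817, 0.1   ]), array([0.4398, 0.0638, 0.1   ]), array([0.4429, 0.0383, 0.1   ]), array([0.4443, 0.019 , 0.1   ])]
```

```bash
python3 -c "
from h import *
s,c=pickle.load(open('w1.pkl','rb'))
c['frame']=np.clip(c['frame'].astype(float)*3.5,0,255).astype(np.uint8)
crop(c,240,0,310,50,10,'pics/w1c.png')
s,d=pickle.load(open('c0.pkl','rb'));c=d['scene']
c['frame']=np.clip(c['frame'].astype(float)*3.5,0,255).astype(np.uint8)
crop(c,205,200,255,250,12,'pics/s0c.png')
plan(pickle.load(open('w1.pkl','rb'))[0],[(.46,.36,.2,1.463,1)])
"
```

```text
(0.46, 0.36, 0.2, 1.463, 1) -> [-0.001, -0.002, 0.238] [0.216, 0.0342, 0.0199]
```

View pics/w1c.png

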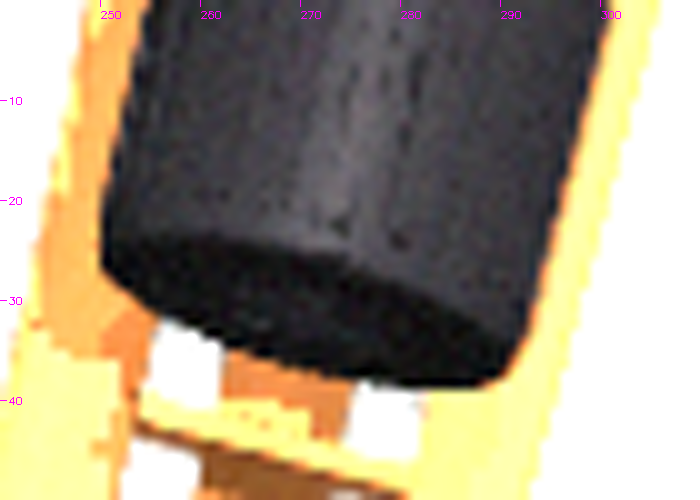

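View pics/s0c.png

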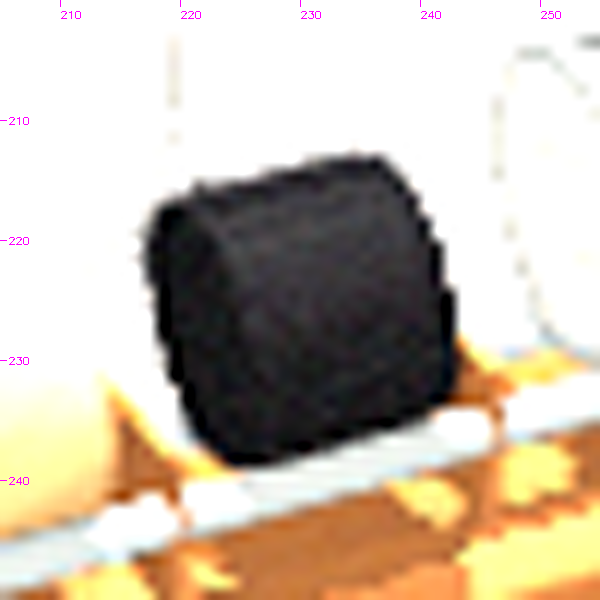

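Request:
arm_command --steps '[[[0,0,0.08],[0.06,0.01,0],1],[[0,0,0.16],[0.12,0.02,0.01],1],[[0,0,0.238],[0.18,0.034,0.02],1],[[0,0,0.238],[0.216,0.034,0.02],1],[[0,0,0.238],[0.216,0.034,0.02],1],[[0,0,0.238],[0.216,0.034,0.02],1]]'

```text
time: 3.08
eef_pos: [0.4618, 0.3575, 0.2005]
tcp_rot: [0.745, 0.667, 0.0, -0.0]
contact_force: [0.1, -0.3, 0.6]
opening: 1.001
```

```bash
python3 -c "
from h import *
s,c=shot('w2')
crop(c,150,220,350,384,4,'pics/w2a.png')"
```

```text
3.075 [0.46176292 0.35749032 0.20051778] [4.84859522e-01 1.14640507e-01 1.83442364e+00 7.15697353e-04
 1.19226157e+00 5.95909286e-01] [ 0.07060711 -0.29798338  0.61414927]
```

View pics/w2.png

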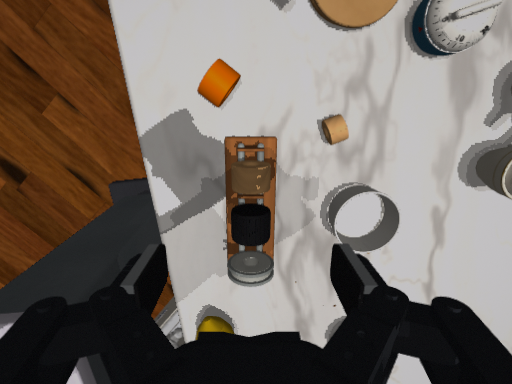

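View pics/w2a.png

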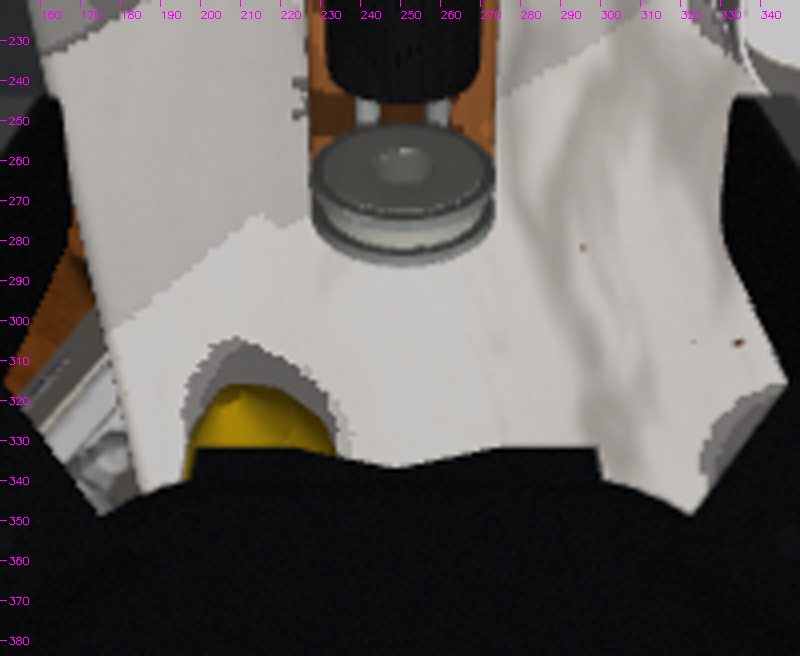

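```bash
python3 -c "
from h import *
s,c=pickle.load(open('w2.pkl','rb'))
crop(c,205,120,300,290,4,'pics/w2b.png')"
```

```text
(no output)
```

View pics/w2b.png

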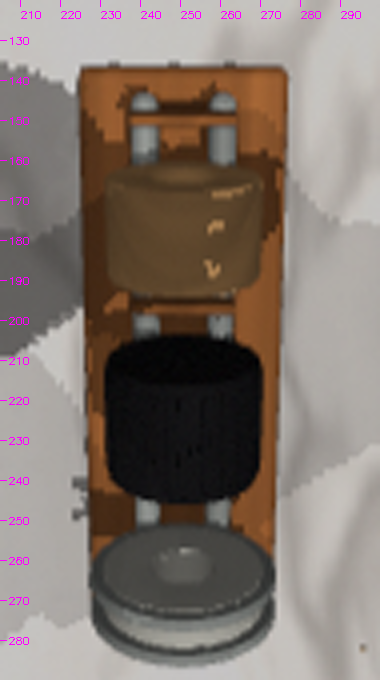

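```bash
python3 -c "
from h import *
s,c=pickle.load(open('w2.pkl','rb'))
f=lambda *u:np.round(np.mean([onz(c,x,z,s) for x in u],axis=0),4)
for z,u in [(.049,[(229,166),(268.5,166),(229,191),(268.5,191)]),(.05,[(229,209),(269,209),(230,240),(269,240)]),(.055,[(226,263),(272.5,263)])]:
  for x in u: print(onz(c,x,z,s)[:2].round(4),end=' ')
  print(f(*u))
print('rack',[onz(c,x,.01,s)[:2].round(4) for x in [(224,136.5),(276,136.5),(275,235)]])
plan(s,[(.4615,.3605,.03,1.463,1)])
"
```

```text
[0.4427 0.3732] [0.4842 0.3685] [0.439  0.3457] [0.4817 0.341 ] [0.4619 0.3571 0.049 ]
[0.4364 0.3254] [0.4804 0.3205] [0.4326 0.2876] [0.477  0.2826] [0.4566 0.304  0.05  ]
[0.4247 0.2613] [0.4783 0.2553] [0.4515 0.2583 0.055 ]
rack [array([0.4378, 0.4005]), array([0.4979, 0.3938]), array([0.4863, 0.2683])]
(0.4615, 0.3605, 0.03, 1.463, 1) -> [-0.0, -0.001, -0.004] [0.0028, -0.0006, 0.1705]
```

Request:
arm_command --steps '[[[0,0,-0.004],[0.0015,0,0.06],1],[[0,0,-0.004],[0.0015,0,0.12],1],[[0,0,-0.004],[0.0015,0,0.16],1],[[0,0,-0.004],[0.0015,0,0.173],1],[[0,0,-0.004],[0.0015,0,0.173],1],[[0,0,-0.004],[0.0015,0,0.173],0.2],[[0,0,-0.004],[0.0015,0,0.173],-1],[[0,0,-0.004],[0.0015,0,0.173],-1],[[0,0,-0.004],[0.0015,0,0.173],-1],[[0,0,-0.004],[0.0015,0,0.173],-1]]' --force 50

```text
time: 4.38
eef_pos: [0.463, 0.3595, 0.0293]
tcp_rot: [0.744, 0.668, 0.002, 0.0]
contact_force: [-0.7, -0.3, 6.2]
opening: 0.474
```

```bash
python3 -c "
from h import *
s,c=shot('w3');print(s['opening'],R.from_quat(s['tcp_rot']).as_matrix())"
```

```text
4.375 [0.46298064 0.35952309 0.02927561] [4.86994416e-01 3.39385536e-01 1.91943172e+00 8.54992876e-04
 8.79778628e-01 5.94105774e-01] [-0.6591874  -0.30147331  6.24047835]
0.47436002854396186 [[ 0.10744485  0.99420829  0.0023402 ]
 [ 0.99420856 -0.10744955  0.00198474]
 [ 0.0022247   0.0021134  -0.99999529]]
```

View pics/w3.png

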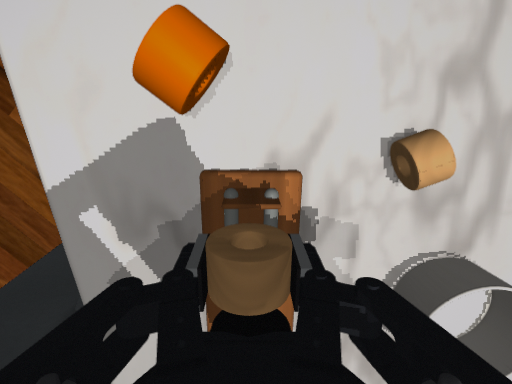

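```bash
python3 -c "
from h import *
s,c=pickle.load(open('w3.pkl','rb'))
plan(s,[(.463,.3595,.135,1.463,1),(.432,.14,.13,1.70,1),(.4314,.1304,.0803,1.70,1)])
"
```

```text
(0.463, 0.3595, 0.135, 1.463, 1) -> [0.002, -0.002, 0.0] [0.0002, 0.0002, -0.1057]
(0.432, 0.14, 0.13, 1.7, 1) -> [0.002, -0.002, -0.237] [-0.2214, -0.007, -0.1012]
(0.4314, 0.1304, 0.0803, 1.7, 1) -> [0.002, -0.002, -0.237] [-0.2311, -0.0067, -0.0516]
```

Request:
arm_command --steps '[[[0.002,-0.002,0],[0,0,-0.03],-1],[[0.002,-0.002,0],[0,0,-0.06],-1],[[0.002,-0.002,0],[0,0,-0.106],-1],[[0.002,-0.002,0],[-0.03,0,-0.106],-1],[[0.002,-0.002,-0.08],[-0.08,-0.002,-0.106],-1],[[0.002,-0.002,-0.16],[-0.13,-0.004,-0.104],-1],[[0.002,-0.002,-0.237],[-0.18,-0.006,-0.101],-1],[[0.002,-0.002,-0.237],[-0.221,-0.007,-0.101],-1],[[0.002,-0.002,-0.237],[-0.231,-0.0067,-0.075],-1],[[0.002,-0.002,-0.237],[-0.231,-0.0067,-0.052],-1],[[0.002,-0.002,-0.237],[-0.231,-0.0067,-0.052],-1],[[0.002,-0.002,-0.237],[-0.231,-0.0067,-0.052],-1]]'

```text
time: 5.92
eef_pos: [0.4318, 0.1307, 0.0814]
tcp_rot: [0.66, 0.751, 0.0, 0.0]
contact_force: [0.3, 0.6, -0.7]
opening: 0.467
```

```bash
python3 -c "
from h import *
s,c=shot('w4');print(s['opening'],R.from_quat(s['tcp_rot']).as_matrix())
s2,c2=shot('s4','scene')
crop(c,160,180,350,330,4,'pics/w4a.png')
crop(c2,260,120,400,230,5,'pics/s4a.png')"
```

```text
5.925 [0.43175178 0.13071132 0.08135297] [ 6.83949673e-02 -2.75464616e-02  2.22512433e+00 -4.56192413e-06
  9.42888570e-01 -6.12844873e-02] [ 0.3156337   0.63172919 -0.6826263 ]
0.467058443023596 [[-1.29318910e-01  9.91602419e-01  1.12383033e-03]
 [ 9.91603053e-01  1.29318909e-01  7.32839901e-05]
 [-7.26639308e-05  1.12387059e-03 -9.99999366e-01]]
5.975 [0.4321057  0.13078761 0.08173717] [ 6.85113366e-02 -2.79257045e-02  2.22464361e+00 -1.01577320e-06
  9.42805757e-01 -6.13498694e-02] [0.90807606 0.20823171 0.07159699]
```

View pics/w4a.png

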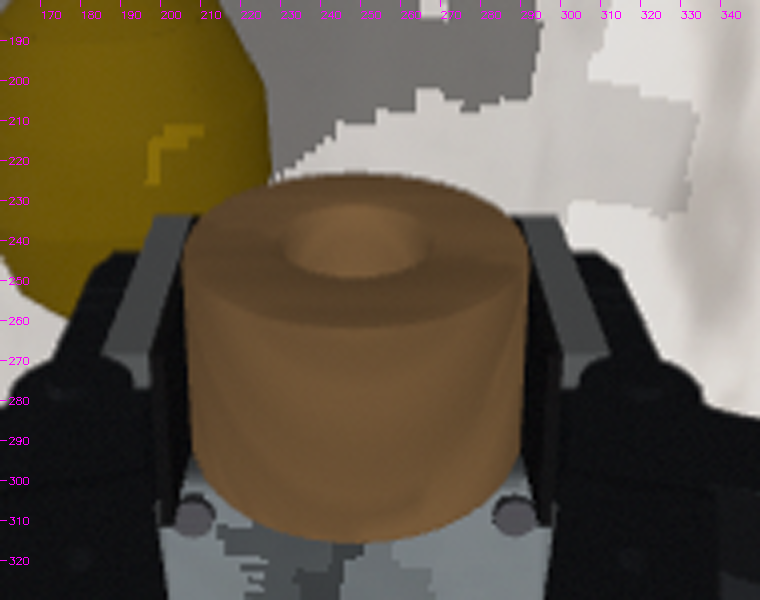

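View pics/s4a.png

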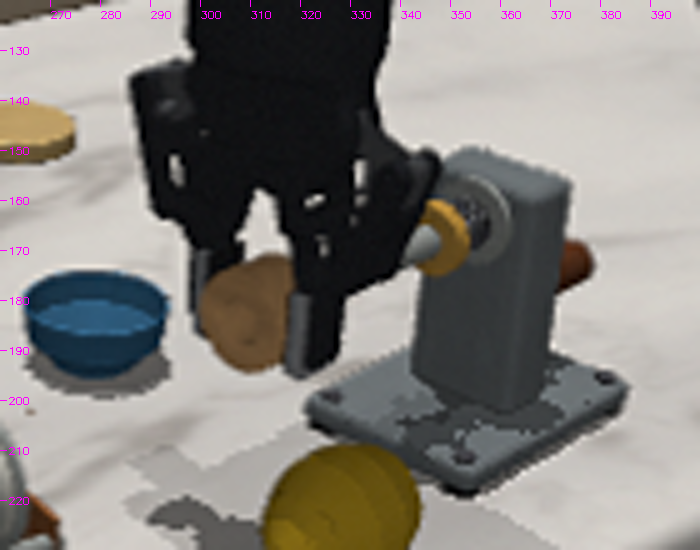

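```bash
cat >> h.py <<'E'
def circ(c,s,P,ax,r,n=72):
    ax=np.array(ax)/np.linalg.norm(ax);u=np.cross(ax,[0,0,1]);u/=np.linalg.norm(u);v=np.cross(ax,u)
    t=np.linspace(0,2*np.pi,n);return proj(c,np.array(P)+r*(np.outer(np.cos(t),u)+np.outer(np.sin(t),v)),s)
def fitback(c,s,ext,r,z0,yaw,it=None):
    """ext: (colmin,colmax,rowmin,rowmax) of face ellipse; fit centre (x,y,z) with yaw fixed"""
    from scipy.optimize import least_squares
    def f(p):
        q=circ(c,s,p,[np.cos(yaw),np.sin(yaw),0],r);return np.array([q[:,0].min(),q[:,0].max(),q[:,1].min(),q[:,1].max()])-ext
    p0=onz(c,((ext[0]+ext[1])/2,(ext[2]+ext[3])/2),z0,s);o=least_squares(f,p0);return o.x,o.fun
E
python3 -c "
from h import *
s,c=pickle.load(open('w4.pkl','rb'))
p,e=fitback(c,s,[203,289.5,223,262],.021,.101,1.70);print(p,e)
Rm=R.from_quat(s['tcp_rot']);print('tool',Rm.inv().apply(p-s['eef_pos']))
h,e=fitback(c,s,[228.5,265,231,249.5],.009,.101,1.70);print(h,e);print('tool',Rm.inv().apply(h-s['eef_pos']))
"
```

```text
[0.42877495 0.14291416 0.09757857] [ 0.21273291 -0.21145613 -0.53422977  0.40028153]
tool [ 0.01248416 -0.00135554 -0.01622804]
[0.42889308 0.14379165 0.09946326] [-0.32031159  0.31948117  0.74088693 -0.65390435]
tool [ 0.01333886 -0.00112281 -0.01811254]
```

Request:
arm_command --steps '[[[-0.001,0,0],[-0.01,0,0.0012],-1],[[-0.001,0,0],[-0.02,0,0.0012],-1],[[-0.001,0,0],[-0.03,0,0.0012],-1],[[-0.001,0,0],[-0.037,0,0.0012],-1],[[-0.001,0,0],[-0.044,0,0.0012],-1],[[-0.001,0,0],[-0.044,0,0.0012],-1]]'

```text
time: 6.78
eef_pos: [0.4383, 0.0866, 0.0809]
tcp_rot: [0.66, 0.751, 0.001, 0.001]
contact_force: [0.0, -0.5, 1.0]
opening: 0.474
```

```bash
python3 -c "
from h import *
s,c=shot('w5');print(s['opening'],s['wrist_torque'])
s2,c2=shot('s5','scene')
crop(c,160,180,350,330,4,'pics/w5a.png')
crop(c2,260,120,400,230,5,'pics/s5a.png')"
```

```text
6.775 [0.43827403 0.08664718 0.08090397] [-3.27799735e-02 -3.87690702e-02  2.23698046e+00  3.21365841e-04
  9.39384305e-01 -1.61967857e-01] [ 0.01552723 -0.47200362  0.96875336]
0.47424346918161453 [-0.02936178 -0.01070097 -0.03181847]
6.825 [0.43821486 0.08690092 0.08089937] [-3.22245558e-02 -3.87424337e-02  2.23696485e+00  3.70906598e-04
  9.39450322e-01 -1.61854594e-01] [-0.19244104  0.33957161  1.16272277]
```

View pics/w5a.png

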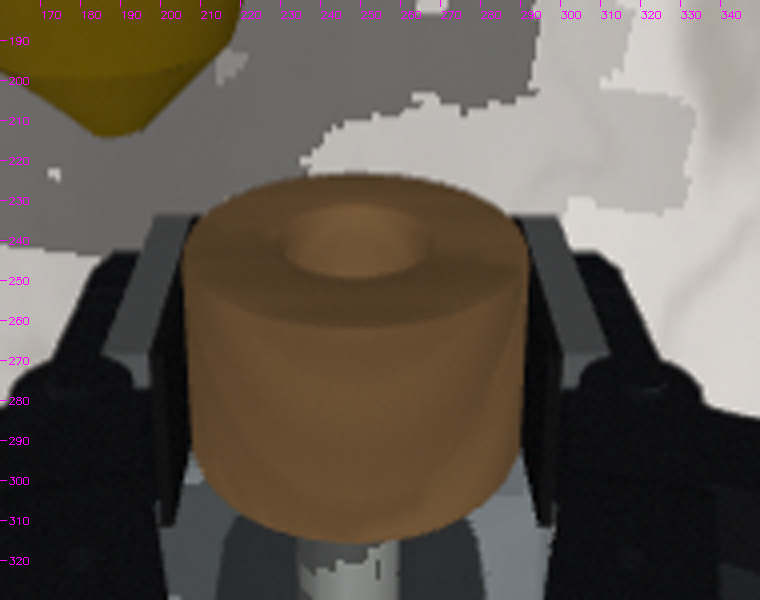

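```bash
python3 -c "
from h import *
s,c=pickle.load(open('w5.pkl','rb'))
Rm=R.from_quat(s['tcp_rot'])
for z in(.1,.103):
  for u in [(231.5,322),(256.5,322),(244,322)]: print(Rm.inv().apply(onz(c,u,z,s)-s['eef_pos']))
"; python3 -c "
from h import *
s,c=pickle.load(open('w5.pkl','rb'))
crop(c,210,290,280,340,10,'pics/w5b.png')"
```

```text
[-0.03491519 -0.00934678 -0.01911991]
[-0.03495538  0.00402725 -0.01906658]
[-0.03493297 -0.00266106 -0.01909325]
[-0.03219581 -0.00912639 -0.02212011]
[-0.03223501  0.0039207  -0.02206808]
[-0.03221315 -0.00260411 -0.0220941 ]
```

View pics/w5b.png

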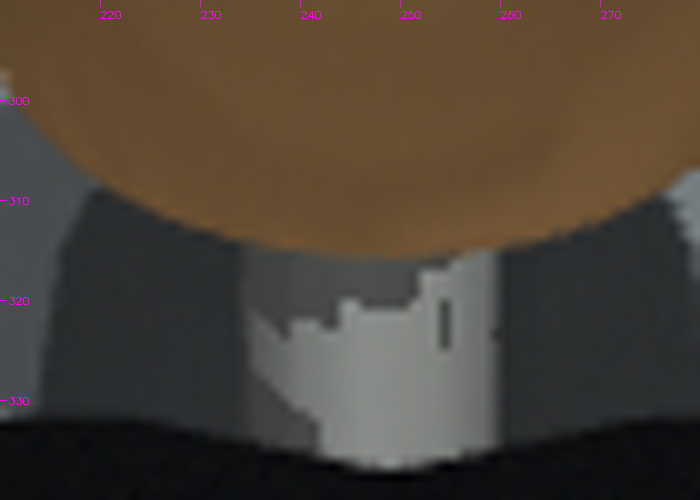

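View pics/s5a.png

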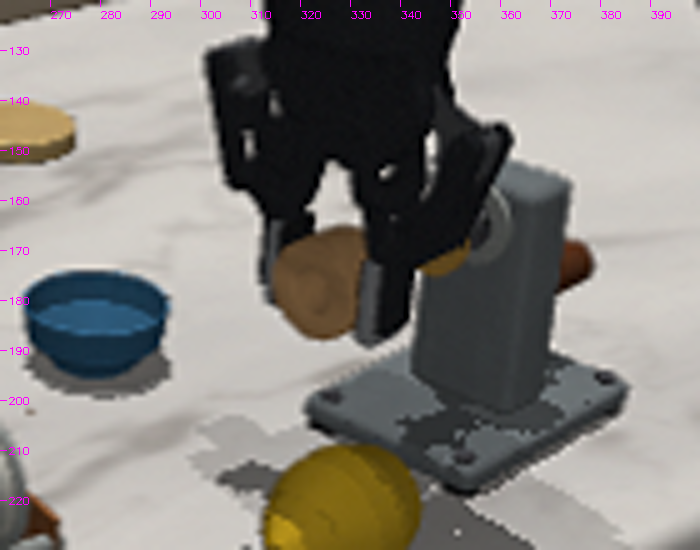

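Request:
arm_command --steps '[[[0,0,0],[-0.01,0,0],-1],[[0,0,0],[-0.02,0,0],-1],[[0,0,0],[-0.03,0,0],-1],[[0,0,0],[-0.04,0,0],-1],[[0,0,0],[-0.043,0,0],-1],[[0,0,0],[-0.043,0,0],-1]]'

```text
time: 7.62
eef_pos: [0.4436, 0.0441, 0.0807]
tcp_rot: [0.66, 0.751, 0.001, 0.001]
contact_force: [0.1, 0.6, -0.5]
opening: 0.472
```

```bash
python3 -c "
from h import *
s,c=shot('w6');print(s['opening'],s['wrist_torque'])
crop(c,160,180,350,330,4,'pics/w6a.png')"
```

```text
7.625 [0.44361121 0.04414234 0.08072967] [-1.29544065e-01 -4.05162596e-02  2.23904498e+00  8.89767624e-04
  9.39555243e-01 -2.59117206e-01] [ 0.08175021  0.57121276 -0.45571338]
0.4722316901827942 [-0.0155338   0.00330219 -0.01947617]
```

View pics/w6a.png

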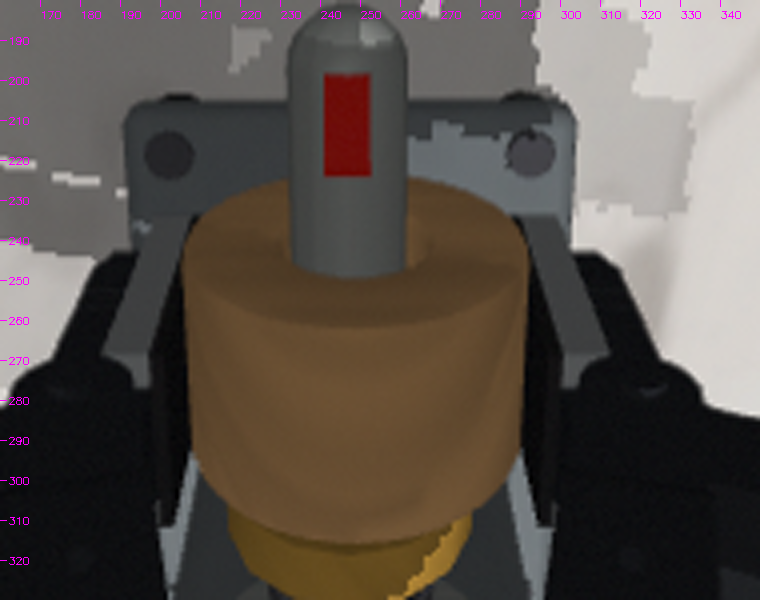

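Request:
arm_command --steps '[[[0,0,0],[-0.003,-0.0005,0],-1],[[0,0,0],[-0.006,-0.0005,0],-1],[[0,0,0],[-0.007,-0.0005,0],-1]]'

```text
time: 8.05
eef_pos: [0.4438, 0.0377, 0.0806]
tcp_rot: [0.66, 0.751, 0.002, 0.001]
contact_force: [-0.1, 3.2, -1.2]
opening: 0.472
```

```bash
python3 -c "
from h import *
from plant import get_state
s=get_state();print(s['time'],s['eef_pos'])
plan(s,[(.4438,.0377,.15,1.70,1),(.452,.254,.15,1.463,1)])
"
```

```text
8.05 [0.44382536 0.0376972  0.08064456]
(0.4438, 0.0377, 0.15, 1.7, 1) -> [0.003, -0.001, -0.0] [0.0001, 0.0002, -0.0694]
(0.452, 0.254, 0.15, 1.463, 1) -> [0.003, -0.001, 0.237] [0.2135, 0.0362, -0.069]
```

Request:
arm_command --steps '[[[0,0,0],[0,0,0],1],[[0,0,0],[0,0,0],1],[[0,0,0],[0,0,0],1],[[0,0,0],[0,0,-0.03],1],[[0,0,0],[0,0,-0.06],1],[[0,0,0.0],[0.03,0.0,-0.069],1],[[0,0,0.08],[0.09,0.012,-0.069],1],[[0,0,0.16],[0.15,0.024,-0.069],1],[[0,0,0.237],[0.2135,0.036,-0.069],1],[[0,0,0.237],[0.2135,0.036,-0.069],1],[[0,0,0.237],[0.2135,0.036,-0.069],1]]'

```text
time: 9.43
eef_pos: [0.4516, 0.254, 0.1497]
tcp_rot: [0.744, 0.668, 0.001, 0.001]
contact_force: [-0.0, -0.5, -0.1]
opening: 0.999
```

```bash
python3 -c "
from h import *
s,c=shot('w7');print(s['opening'])
s,c=shot('s7','scene');crop(c,300,130,400,220,6,'pics/s7a.png')"
```

```text
9.425 [0.45157004 0.25396853 0.14970496] [ 3.16363800e-01  2.27465366e-02  2.03114447e+00 -1.10810978e-04
  1.08496552e+00  4.22972537e-01] [-0.02974161 -0.53831167 -0.08881437]
0.9992190680939835
9.475 [0.45168607 0.25329752 0.14971998] [ 3.15019035e-01  2.21837923e-02  2.03168835e+00 -6.84419083e-05
  1.08494355e+00  4.23055964e-01] [ 0.98852942 -0.06785781  0.87829744]
```

View pics/w7.png

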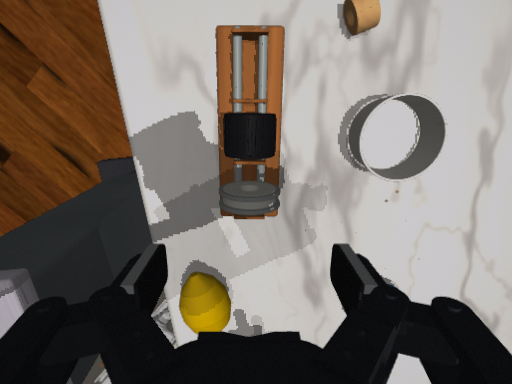

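View pics/s7a.png

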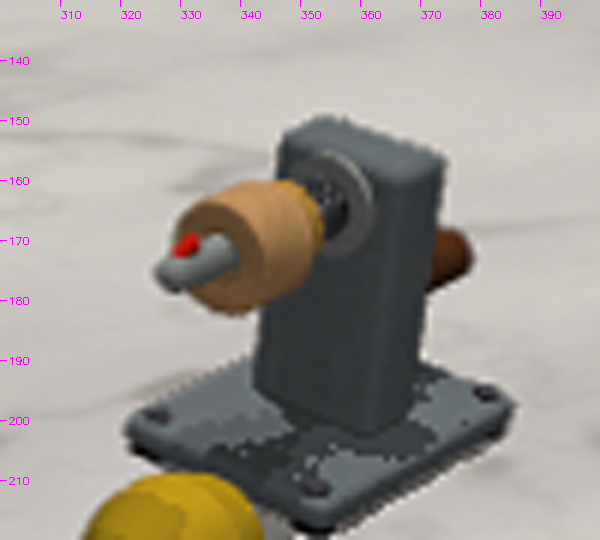

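```bash
python3 -c "
from h import *
s,c=pickle.load(open('w7.pkl','rb'))
crop(c,205,165,295,225,8,'pics/w7a.png')
c=dict(c);c['frame']=np.clip(c['frame'].astype(float)*4,0,255).astype(np.uint8)
crop(c,215,100,285,170,8,'pics/w7b.png')
"
```

```text
(no output)
```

View pics/w7a.png

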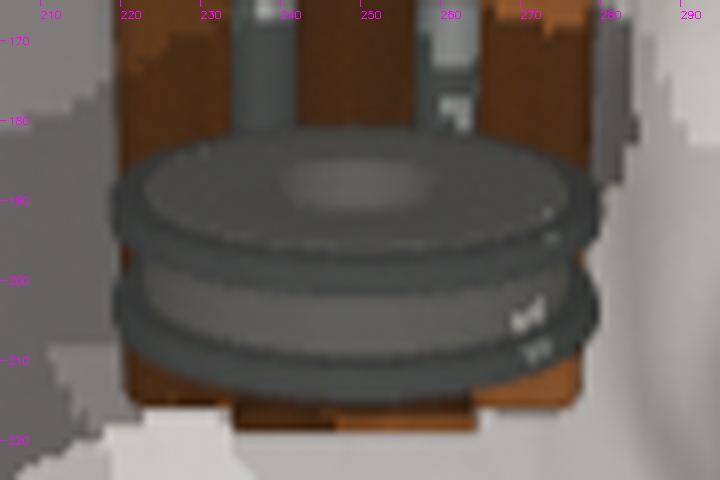

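View pics/w7b.png

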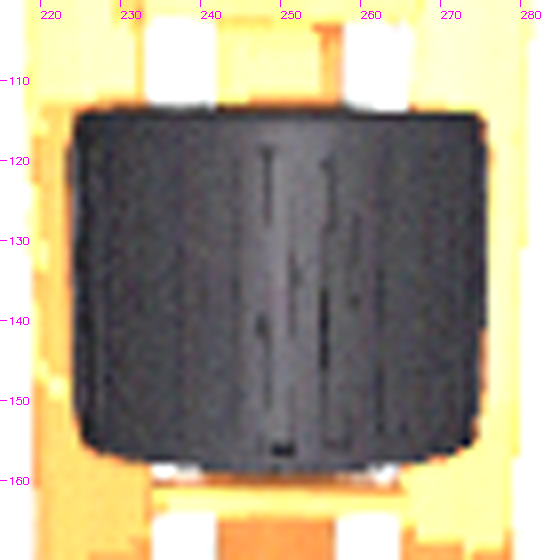

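```bash
python3 -c "
from h import *
s,c=pickle.load(open('w7.pkl','rb'))
for u in [(218.5,191),(279,191),(218.5,204),(279,204)]: print(onz(c,u,.055,s).round(4))
p,e=fitback(c,s,[218.5,279,181,197+0],.027,.055,1.463);print(p,e)
"
```

```text
[0.4259 0.2601 0.055 ]
[0.4787 0.2544 0.055 ]
[0.4243 0.2481 0.055 ]
[0.4778 0.2423 0.055 ]
[0.45236935 0.25770006 0.04757038] [ 0.1674745  -0.16835352 -0.65433653  0.53408239]
```

```bash
python3 -c "
from h import *
from plant import get_state
s=get_state();plan(s,[(.452,.2515,.0335,1.463,1)])
"
```

```text
(0.452, 0.2515, 0.0335, 1.463, 1) -> [0.003, -0.001, -0.001] [-0.0015, 0.0001, 0.1163]
```

Request:
arm_command --steps '[[[0.003,-0.001,0],[-0.0015,0,0.05],1],[[0.003,-0.001,0],[-0.0015,0,0.1],1],[[0.003,-0.001,0],[-0.0015,0,0.1163],1],[[0.003,-0.001,0],[-0.0015,0,0.1163],1],[[0.003,-0.001,0],[-0.0015,0,0.1163],0.4],[[0.003,-0.001,0],[-0.0015,0,0.1163],-1],[[0.003,-0.001,0],[-0.0015,0,0.1163],-1],[[0.003,-0.001,0],[-0.0015,0,0.1163],-1]]' --force 50

```text
time: 10.52
eef_pos: [0.4521, 0.2521, 0.0356]
tcp_rot: [0.745, 0.668, 0.0, -0.001]
contact_force: [-3.7, -0.8, 5.9]
opening: 0.613
```

```bash
python3 -c "
from h import *
s,c=shot('w8');print(s['opening'])
crop(c,160,180,350,330,4,'pics/w8a.png')
plan(s,[(s['eef_pos'][0],s['eef_pos'][1],.14,1.463,1),(.4345,.125,.14,1.70,1),(.4322,.1304,.1-.055+s['eef_pos'][2],1.7,1)])"
```

```text
10.525 [0.45206528 0.25212013 0.03556073] [3.12048803e-01 1.99431470e-01 2.08341509e+00 1.35728044e-03
 8.59000741e-01 4.20042554e-01] [-3.65661011 -0.84577898  5.94895044]
0.6129060573907928
(np.float64(0.45206528223420356), np.float64(0.2521201302201902), 0.14, 1.463, 1) -> [-0.001, -0.001, -0.001] [0.0001, -0.0001, -0.1044]
(0.4345, 0.125, 0.14, 1.7, 1) -> [-0.001, -0.001, -0.238] [-0.1282, -0.0037, -0.1045]
(0.4322, 0.1304, np.float64(0.08056072605418425), 1.7, 1) -> [-0.001, -0.001, -0.238] [-0.1231, -0.0066, -0.0451]
```

View pics/w8a.png

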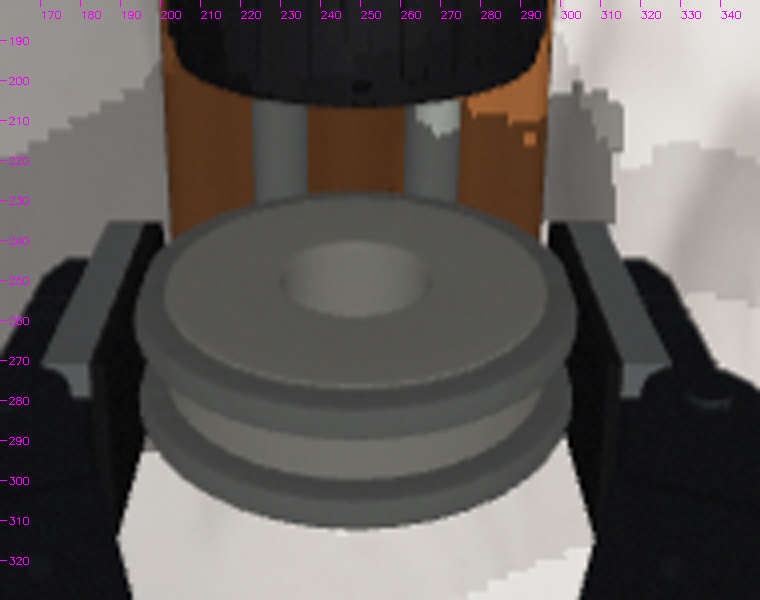

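Request:
arm_command --steps '[[[0,0,0],[0,0,-0.03],-1],[[0,0,0],[0,0,-0.07],-1],[[0,0,0],[-0.01,0,-0.104],-1],[[0,0,-0.08],[-0.05,-0.002,-0.104],-1],[[0,0,-0.16],[-0.1,-0.004,-0.104],-1],[[0,0,-0.238],[-0.123,-0.007,-0.104],-1],[[0,0,-0.238],[-0.123,-0.007,-0.08],-1],[[0,0,-0.238],[-0.123,-0.007,-0.055],-1],[[0,0,-0.238],[-0.123,-0.007,-0.045],-1],[[0,0,-0.238],[-0.123,-0.007,-0.045],-1],[[0,0,-0.238],[-0.123,-0.007,-0.045],-1]]'

```text
time: 11.95
eef_pos: [0.4327, 0.1308, 0.0816]
tcp_rot: [0.66, 0.751, 0.001, 0.0]
contact_force: [0.0, -0.3, -0.9]
opening: 0.609
```

```bash
python3 -c "
from h import *
s,c=shot('w9');print(s['opening'])
crop(c,160,180,350,340,4,'pics/w9a.png')
m=R.from_quat(s['tcp_rot']).as_matrix();print(m.round(4),np.arctan2(m[1,0],m[0,0]))
plan(s,[(.4318,.1304,.0806,1.7,1)])"
```

```text
11.95 [0.43268139 0.13075969 0.08164149] [ 6.78408137e-02 -2.63887670e-02  2.22335920e+00  1.12988165e-03
  9.42902391e-01 -6.22597398e-02] [ 0.01677021 -0.34222037 -0.89596643]
0.60911421166996
[[-1.291e-01  9.916e-01  1.700e-03]
 [ 9.916e-01  1.291e-01  1.000e-03]
 [ 8.000e-04  1.800e-03 -1.000e+00]] 1.7002346422263859
(0.4318, 0.1304, 0.0806, 1.7, 1) -> [0.002, -0.001, 0.0] [-0.0002, -0.0009, 0.001]
```

View pics/w9a.png

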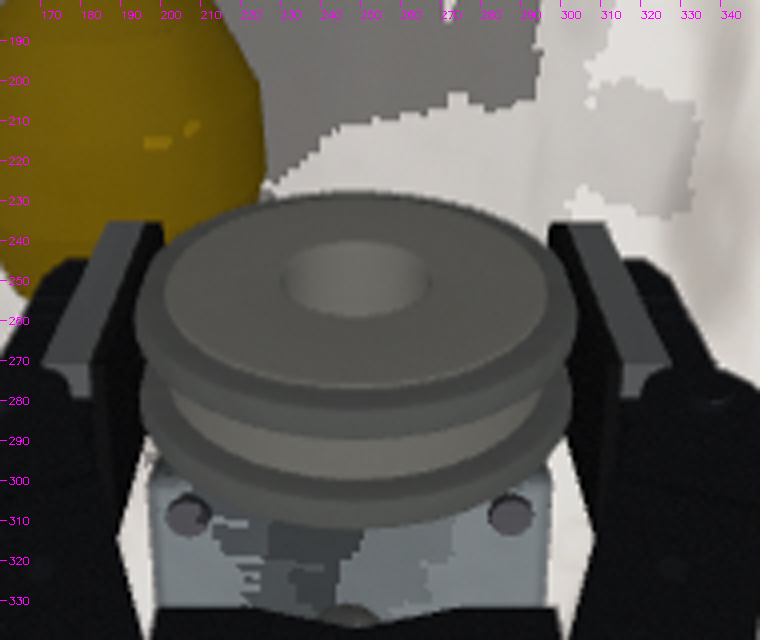

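Request:
arm_command --steps '[[[0.002,-0.001,0],[-0.012,-0.0008,0.001],-1],[[0.002,-0.001,0],[-0.024,-0.0008,0.001],-1],[[0.002,-0.001,0],[-0.034,-0.0008,0.001],-1],[[0.002,-0.001,0],[-0.042,-0.0008,0.001],-1],[[0.002,-0.001,0],[-0.05,-0.0008,0.001],-1],[[0.002,-0.001,0],[-0.055,-0.0008,0.001],-1],[[0.002,-0.001,0],[-0.055,-0.0008,0.001],-1]]'

```text
time: 12.88
eef_pos: [0.4395, 0.0756, 0.0809]
tcp_rot: [0.66, 0.751, -0.0, 0.001]
contact_force: [0.4, -0.9, 0.9]
opening: 0.612
```

```bash
python3 -c "
from h import *
s,c=shot('w10');print(s['opening'])
crop(c,160,180,350,340,4,'pics/w10a.png')"
```

```text
12.875 [0.43945413 0.07558584 0.08092325] [-5.74404224e-02 -3.88599986e-02  2.23702118e+00 -1.04245939e-03
  9.42588379e-01 -1.86069026e-01] [ 0.36805312 -0.89748538  0.93474337]
0.6121646763263499
```

View pics/w10a.png

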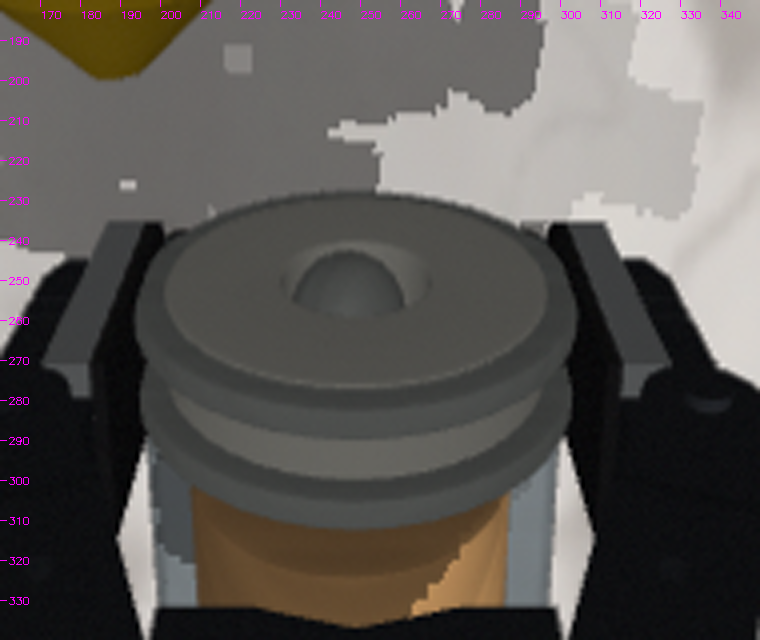

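Request:
arm_command --steps '[[[0,-0.001,0],[-0.007,-0.0007,0],-1],[[0,-0.001,0],[-0.013,-0.0007,0],-1],[[0,-0.001,0],[-0.016,-0.0007,0],-1],[[0,-0.001,0],[-0.017,-0.0007,0],-1]]'

```text
time: 13.42
eef_pos: [0.4407, 0.0591, 0.0807]
tcp_rot: [0.66, 0.751, -0.0, 0.0]
contact_force: [-0.1, 3.3, 0.9]
opening: 0.612
```

```bash
python3 -c "
from h import *
from plant import get_state
s=get_state();print(s['time'],s['eef_pos'])
plan(s,[(.457,.305,.15,1.463,1)])
"
```

```text
13.425 [0.44072247 0.0590672  0.08073486]
(0.457, 0.305, 0.15, 1.463, 1) -> [0.0, 0.001, 0.237] [0.2418, 0.0477, -0.0694]
```

Request:
arm_command --steps '[[[0,0,0],[0,0,0],1],[[0,0,0],[0,0,0],1],[[0,0,0],[0,0,0],1],[[0,0,0],[0,0,-0.03],1],[[0,0,0],[0,0,-0.06],1],[[0,0,0.0],[0.03,0.0,-0.069],1],[[0,0,0.08],[0.09,0.012,-0.069],1],[[0,0,0.16],[0.15,0.024,-0.069],1]]'

```text
time: 14.42
eef_pos: [0.4457, 0.2123, 0.1503]
tcp_rot: [0.719, 0.695, 0.001, 0.001]
contact_force: [-0.0, -0.8, 0.3]
opening: 1.001
```

```bash
python3 -c "
from h import *
s,c=shot('s11','scene');crop(c,300,130,400,220,6,'pics/s11a.png')
b=dict(c);b['frame']=np.clip(c['frame'].astype(float)*5,0,255).astype(np.uint8)
crop(b,205,200,255,250,12,'pics/s11b.png')
s,c=shot('w11')
b=dict(c);b['frame']=np.clip(c['frame'].astype(float)*5,0,255).astype(np.uint8)
cv2.imwrite('pics/w11b.png',b['frame'][:,:,::-1])
"
```

```text
14.425 [0.44565745 0.21233223 0.15034324] [ 2.39369172e-01 -3.41028669e-02  2.08642355e+00 -1.28088441e-03
  1.08711953e+00  2.75050127e-01] [-0.04454829 -0.82699826  0.3283152 ]
14.475 [0.44516311 0.21848789 0.1505101 ] [ 0.24944152 -0.03055356  2.08264669  0.00422393  1.08577205  0.28035628] [-1.48862342  2.31876168  2.27050957]
```

View pics/s11a.png

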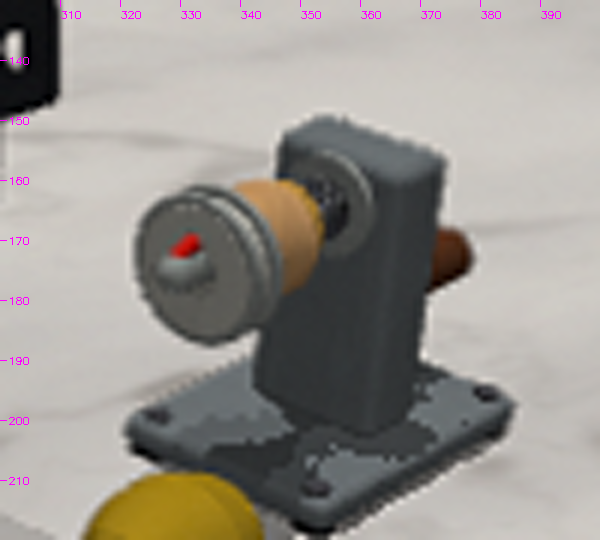

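View pics/s11b.png

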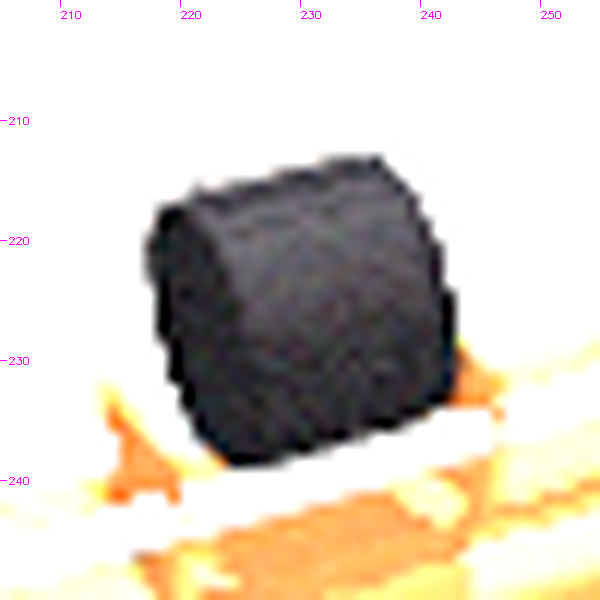

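View pics/w11b.png

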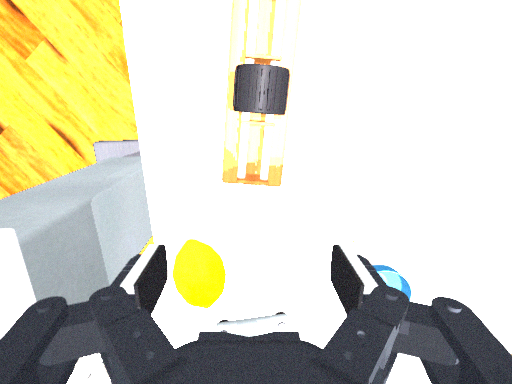

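```bash
python3 -c "
from h import *
from plant import get_state
s=get_state();print(s['time'],s['eef_pos'])
plan(s,[(.4567,.305,.15,1.463,1),(.4567,.305,.029,1.463,1)])
s,c=pickle.load(open('w11.pkl','rb'))
b=dict(c);b['frame']=np.clip(c['frame'].astype(float)*5,0,255).astype(np.uint8)
crop(b,220,55,300,120,8,'pics/w11c.png')
s,c=pickle.load(open('w1.pkl','rb'))
b=dict(c);b['frame']=np.clip(c['frame'].astype(float)*7,0,255).astype(np.uint8)
crop(b,245,15,300,45,14,'pics/w1d.png')
"
```

```text
14.525 [0.44501217 0.21540661 0.15006523]
(0.4567, 0.305, 0.15, 1.463, 1) -> [0.001, -0.001, 0.082] [0.0899, 0.0094, 0.0002]
(0.4567, 0.305, 0.029, 1.463, 1) -> [0.001, -0.001, 0.082] [0.0898, 0.0092, 0.1212]
```

View pics/w11c.png

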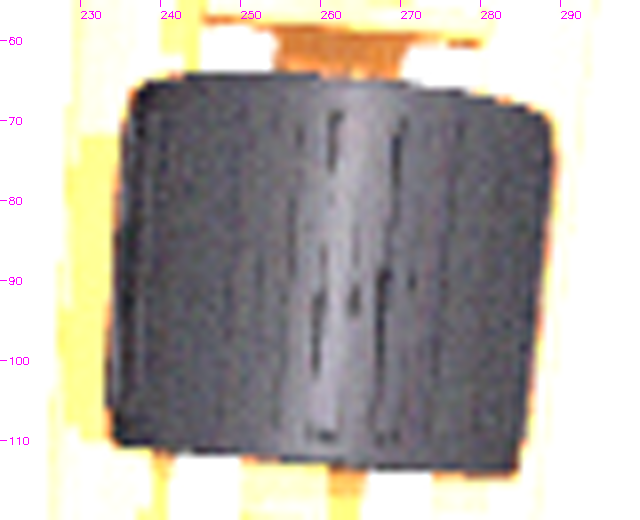

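View pics/w1d.png

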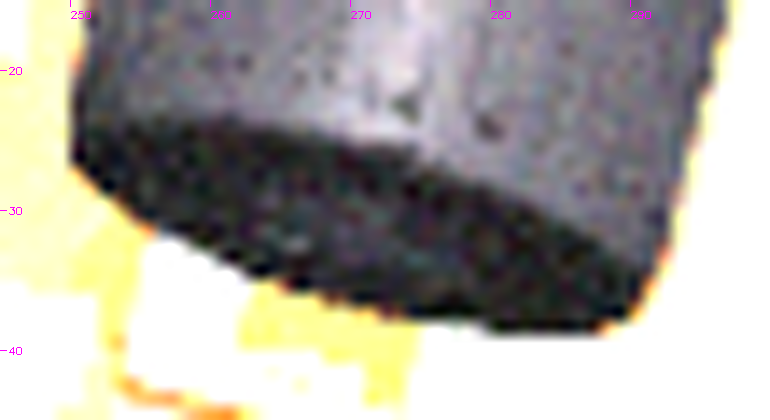

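Request:
arm_command --steps '[[[0,0,0.082],[0.05,0.005,0],1],[[0,0,0.082],[0.0898,0.0093,0.02],1],[[0,0,0.082],[0.0898,0.0093,0.07],1],[[0,0,0.082],[0.0898,0.0093,0.1],1],[[0,0,0.082],[0.0898,0.0093,0.1],1],[[0,0,0.082],[0.0898,0.0093,0.1],1]]'

```text
time: 15.28
eef_pos: [0.4579, 0.3051, 0.0515]
tcp_rot: [0.744, 0.668, 0.002, 0.001]
contact_force: [1.3, -0.4, 0.5]
opening: 1.002
```

```bash
python3 -c "
from h import *
s,c=shot('w12')
b=dict(c);b['frame']=np.clip(c['frame'].astype(float)*5,0,255).astype(np.uint8)
crop(b,160,180,350,330,4,'pics/w12b.png')
plan(s,[(.4567,.305,.029,1.463,1)])
"
```

```text
15.275 [0.4578556  0.30505777 0.05148656] [4.03237957e-01 2.34418516e-01 2.00348582e+00 1.47294535e-04
 8.99997416e-01 5.11500652e-01] [ 1.31559885 -0.39240842  0.50241806]
(0.4567, 0.305, 0.029, 1.463, 1) -> [0.003, -0.002, -0.001] [-0.0002, -0.0012, 0.0225]
```

View pics/w12b.png

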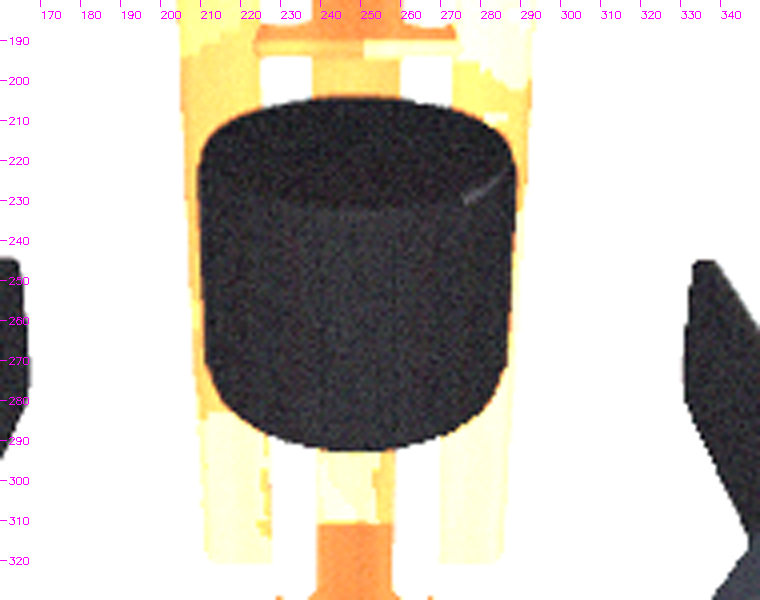

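```bash
python3 -c "
from h import *
s,c=pickle.load(open('w12.pkl','rb'))
g=cv2.GaussianBlur(c['frame'].astype(np.float32).mean(2),(0,0),1.2)
g=np.clip((g-2)*25,0,255)[195:300,195:305]
cv2.imwrite('pics/w12c.png',cv2.resize(g,None,fx=5,fy=5))
"
```

```text
[ WARN:0@0.790] global loadsave.cpp:1063 imwrite_ Unsupported depth image for selected encoder is fallbacked to CV_8U.
```

View pics/w12c.png

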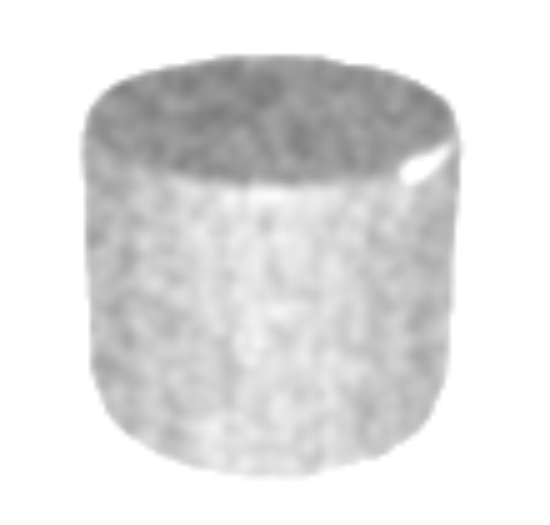

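```bash
python3 -c "
from h import *
s,c=pickle.load(open('w12.pkl','rb'))
print(fitback(c,s,[209,288.5,203.5,232],.022,.05,1.463))
print(onz(c,(248.8,217.5),.05,s))
"
```

```text
(array([0.45966048, 0.32121921, 0.04599908]), array([ 0.27987877, -0.27850548, -0.84861132,  0.65060992]))
[0.45972152 0.32175649 0.05      ]
```

Request:
arm_command --steps '[[[0.003,-0.002,0],[-0.001,-0.0005,0.0225],1],[[0.003,-0.002,0],[-0.001,-0.0005,0.0225],1],[[0.003,-0.002,0],[-0.001,-0.0005,0.0225],0.2],[[0.003,-0.002,0],[-0.001,-0.0005,0.0225],-1],[[0.003,-0.002,0],[-0.001,-0.0005,0.0225],-1],[[0.003,-0.002,0],[-0.001,-0.0005,0.0225],-1],[[0.003,-0.002,0],[-0.001,-0.0005,0.0225],-1]]' --force 60

```text
time: 16.2
eef_pos: [0.4585, 0.3047, 0.0308]
tcp_rot: [0.744, 0.668, 0.001, 0.001]
contact_force: [-0.8, -0.8, 6.5]
opening: 0.491
```

```bash
python3 -c "
from h import *
s,c=shot('w13');print(s['opening'])
b=dict(c);b['frame']=np.clip(c['frame'].astype(float)*4,0,255).astype(np.uint8)
crop(b,160,180,350,330,4,'pics/w13b.png')
z=.1-.05+s['eef_pos'][2]
plan(s,[(s['eef_pos'][0],s['eef_pos'][1],.14,1.463,1),(.4315,.14,.14,1.7,1),(.4305,.1385,z,1.7,1)])
"
```

```text
16.2 [0.45853281 0.30474416 0.03078717] [ 4.02354989e-01  2.70170873e-01  2.00670420e+00 -2.50942930e-04
  8.61677280e-01  5.10703813e-01] [-0.82330482 -0.81340558  6.52543959]
0.4907646612236596
(np.float64(0.4585328093761113), np.float64(0.304744162671101), 0.14, 1.463, 1) -> [0.003, -0.001, -0.0] [0.0001, 0.0003, -0.1092]
(0.4315, 0.14, 0.14, 1.7, 1) -> [0.003, -0.001, -0.237] [-0.1666, -0.0088, -0.1095]
(0.4305, 0.1385, np.float64(0.0807871688182153), 1.7, 1) -> [0.003, -0.001, -0.237] [-0.1682, -0.0098, -0.0502]
```

View pics/w13b.png

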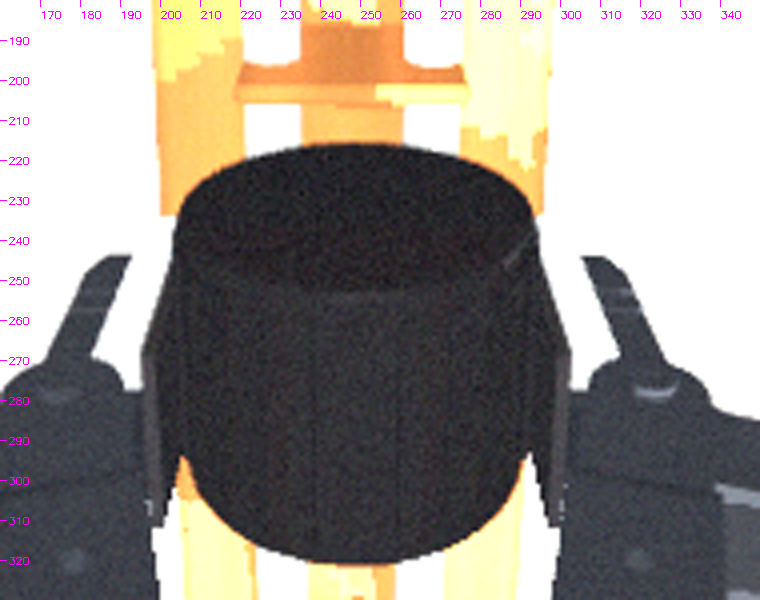

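Request:
arm_command --steps '[[[0.003,-0.001,0],[0,0,-0.03],-1],[[0.003,-0.001,0],[0,0,-0.07],-1],[[0.003,-0.001,0],[-0.01,0,-0.109],-1],[[0.003,-0.001,-0.08],[-0.06,-0.003,-0.109],-1],[[0.003,-0.001,-0.16],[-0.115,-0.006,-0.109],-1],[[0.003,-0.001,-0.237],[-0.166,-0.009,-0.109],-1],[[0.003,-0.001,-0.237],[-0.168,-0.01,-0.08],-1],[[0.003,-0.001,-0.237],[-0.168,-0.01,-0.06],-1],[[0.003,-0.001,-0.237],[-0.168,-0.01,-0.05],-1],[[0.003,-0.001,-0.237],[-0.168,-0.01,-0.05],-1],[[0.003,-0.001,-0.237],[-0.168,-0.01,-0.05],-1]]'

```text
time: 17.62
eef_pos: [0.4309, 0.139, 0.0812]
tcp_rot: [0.66, 0.751, 0.0, 0.0]
contact_force: [-0.1, 0.6, 0.6]
opening: 0.493
```

```bash
python3 -c "
from h import *
s,c=shot('w14');print(s['opening'],s['contact_force'])
b=dict(c);b['frame']=np.clip(c['frame'].astype(float)*4,0,255).astype(np.uint8)
crop(b,160,180,350,340,4,'pics/w14b.png')
plan(s,[(.4302,.1385,.0806,1.7,1)])
"
```

```text
17.625 [0.43093014 0.13901385 0.08123371] [ 8.73273027e-02 -2.33559261e-02  2.22130258e+00 -1.42024722e-07
  9.42475017e-01 -4.19767141e-02] [-0.13465741  0.55992904  0.6168759 ]
0.4930166175010244 [-0.13465741  0.55992904  0.6168759 ]
(0.4302, 0.1385, 0.0806, 1.7, 1) -> [0.001, 0.0, 0.0] [-0.0004, -0.0008, 0.0006]
```

View pics/w14b.png

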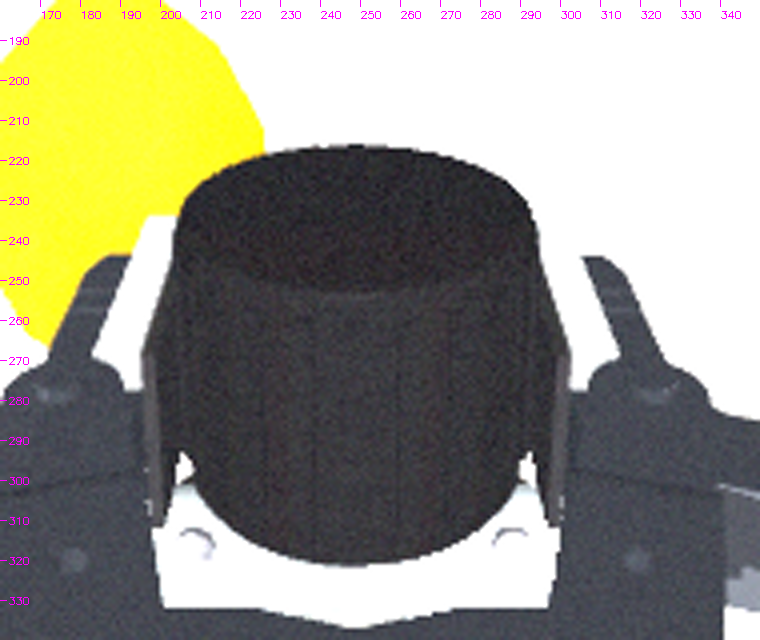

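Request:
arm_command --steps '[[[0.001,0,0],[-0.012,-0.0008,0.0006],-1],[[0.001,0,0],[-0.024,-0.0008,0.0006],-1],[[0.001,0,0],[-0.03,-0.0008,0.0006],-1],[[0.001,0,0],[-0.036,-0.0008,0.0006],-1],[[0.001,0,0],[-0.042,-0.0008,0.0006],-1],[[0.001,0,0],[-0.048,-0.0008,0.0006],-1],[[0.001,0,0],[-0.048,-0.0008,0.0006],-1]]'

```text
time: 18.55
eef_pos: [0.4367, 0.0909, 0.081]
tcp_rot: [0.66, 0.751, 0.0, 0.0]
contact_force: [0.1, -0.9, 0.0]
opening: 0.497
```

```bash
python3 -c "
from h import *
s,c=shot('w15');print(s['opening'],s['contact_force'],s['wrist_torque'])
b=dict(c);b['frame']=np.clip(c['frame'].astype(float)*3,0,255).astype(np.uint8)
crop(b,160,180,350,340,4,'pics/w15b.png')
s,c=shot('s15','scene');crop(c,280,130,400,230,6,'pics/s15a.png')
"
```

```text
18.55 [0.43670215 0.09094307 0.08098182] [-2.28013993e-02 -3.87593831e-02  2.23679452e+00 -1.19060589e-04
  9.42569234e-01 -1.51471094e-01] [ 0.14028702 -0.85358853  0.04195997]
0.4974844347547146 [ 0.14028702 -0.85358853  0.04195997] [-0.04801629  0.01244619 -0.00709374]
18.6 [0.43667974 0.09113287 0.08098393] [-2.24004822e-02 -3.87530574e-02  2.23678378e+00 -4.45041812e-05
  9.42535977e-01 -1.51354605e-01] [ 0.67220346  0.6591631  -0.4077711 ]
```

View pics/w15b.png

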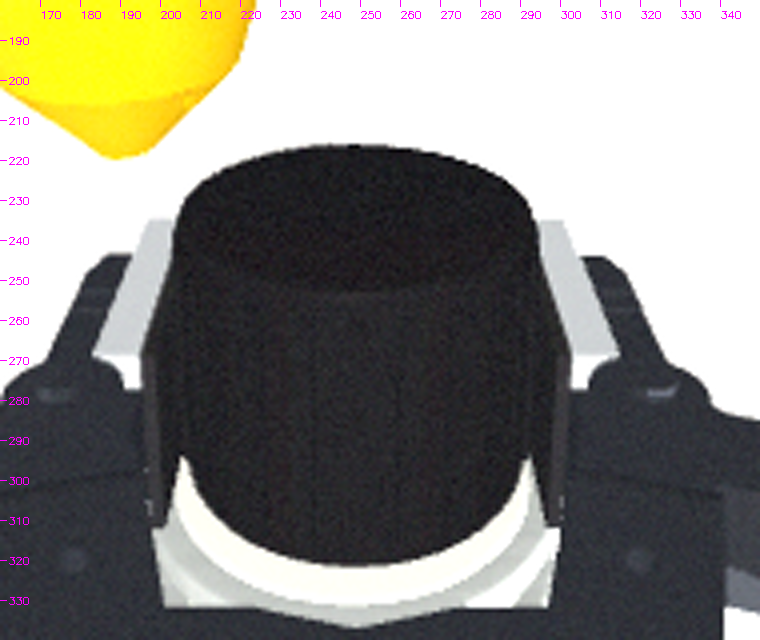

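View pics/s15a.png

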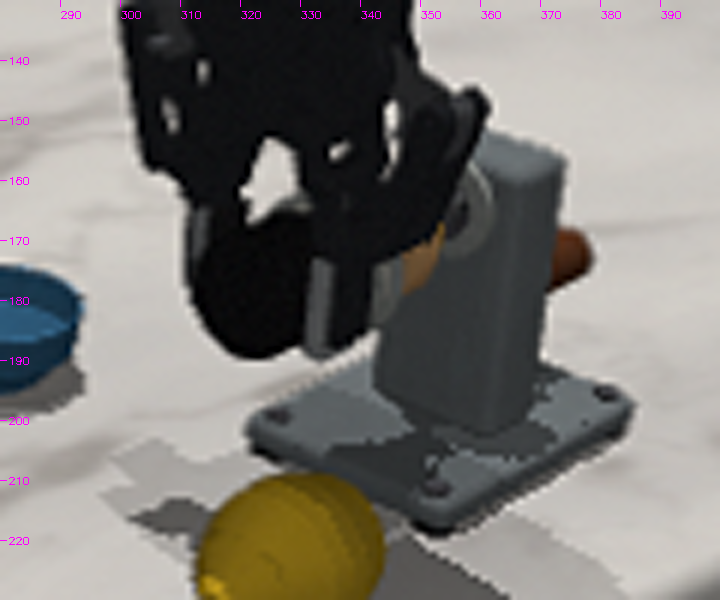

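Request:
arm_command --steps '[[[0,0,0],[-0.002,0,0],-1],[[0,0,0],[-0.004,0,0],-1],[[0,0,0],[-0.005,0,0],-1],[[0,0,0],[-0.005,0,0],-1]]'

```text
time: 19.15
eef_pos: [0.4374, 0.0863, 0.081]
tcp_rot: [0.66, 0.751, 0.0, 0.0]
contact_force: [-0.4, 0.3, 0.5]
opening: 0.493
```

Request:
arm_command --steps '[[[0,0,0],[-0.0015,0,0],-1],[[0,0,0],[-0.003,0,0],-1],[[0,0,0],[-0.003,0,0],-1]]'

```text
time: 19.52
eef_pos: [0.4377, 0.0836, 0.0811]
tcp_rot: [0.66, 0.751, 0.001, 0.0]
contact_force: [-0.5, 3.9, 1.3]
opening: 0.497
```

Request:
arm_command --steps '[[[0,0,0],[-0.001,0,0],-1],[[0,0,0],[-0.002,0,0],-1],[[0,0,0],[-0.002,0,0],-1]]'

```text
time: 19.9
eef_pos: [0.438, 0.0819, 0.0811]
tcp_rot: [0.66, 0.751, 0.001, -0.0]
contact_force: [-0.7, 5.7, 1.3]
opening: 0.496
```

Request:
arm_command --steps '[[[0,0,0],[-0.001,0,0],-1],[[0,0,0],[-0.002,0,0],-1],[[0,0,0],[-0.002,0,0],-1]]'

```text
time: 20.27
eef_pos: [0.4381, 0.0806, 0.0811]
tcp_rot: [0.66, 0.751, 0.002, -0.001]
contact_force: [0.0, 7.1, 2.0]
opening: 0.498
```

Request:
arm_command --steps '[[[0,0,0],[-0.0015,0,0],-1],[[0,0,0],[-0.0025,0,0],-1],[[0,0,0],[-0.0025,0,0],-1]]'

```text
time: 20.65
eef_pos: [0.4384, 0.079, 0.0811]
tcp_rot: [0.66, 0.751, 0.002, -0.001]
contact_force: [-0.4, 8.5, 1.8]
opening: 0.498
```

```bash
python3 -c "
from h import *
s,c=shot('w16');print(s['opening'],s['contact_force'],s['wrist_torque'])
b=dict(c);b['frame']=np.clip(c['frame'].astype(float)*2,0,255).astype(np.uint8)
crop(b,160,180,350,340,4,'pics/w16b.png')
"
```

```text
20.65 [0.4383622  0.07904078 0.08113393] [-0.05331277 -0.04113139  2.23874508  0.00687621  0.94334822 -0.18523382] [-0.4427804   8.48948497  1.76503121]
0.498001701887578 [-0.4427804   8.48948497  1.76503121] [1.1104111  0.09350671 0.08713905]
```

View pics/w16b.png

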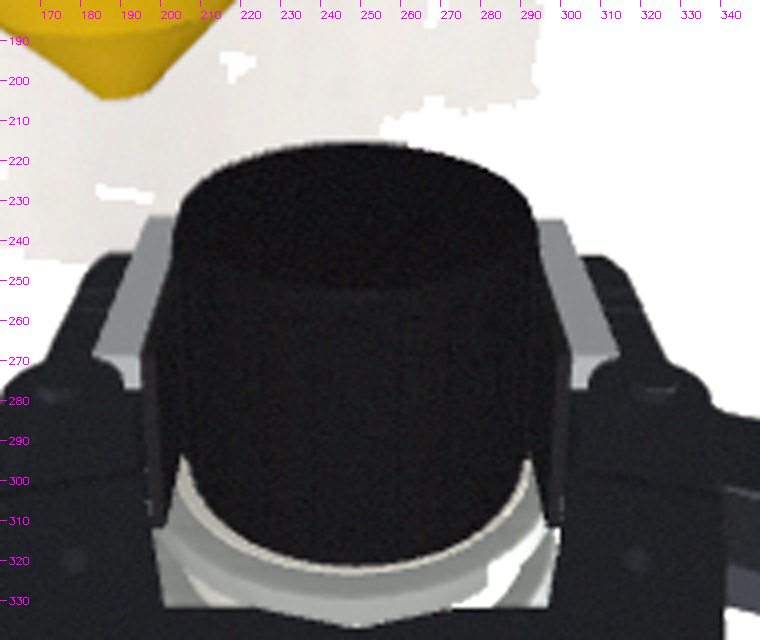

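Request:
arm_command --steps '[[[0,0,0],[-0.0015,0,0],-1],[[0,0,0],[-0.002,0,0],-1],[[0,0,0],[-0.002,0,0],-1]]'

```text
time: 21.08
eef_pos: [0.4384, 0.0786, 0.0812]
tcp_rot: [0.661, 0.751, 0.004, -0.003]
contact_force: [-0.0, 9.7, 3.3]
opening: 0.492
```

Request:
arm_command --steps '[[[0,0,0],[-0.0015,0,0],-1],[[0,0,0],[-0.0025,0,0],-1],[[0,0,0],[-0.0025,0,0],-1]]'

```text
time: 21.45
eef_pos: [0.4385, 0.0786, 0.0813]
tcp_rot: [0.661, 0.75, 0.006, -0.005]
contact_force: [-0.8, 14.5, 2.2]
opening: 0.493
```

```bash
python3 -c "
from h import *
s,c=shot('w17');print(s['opening'],s['contact_force'],s['wrist_torque']);print(R.from_quat(s['tcp_rot']).as_matrix().round(4))
b=dict(c);b['frame']=np.clip(c['frame'].astype(float)*2,0,255).astype(np.uint8)
crop(b,160,180,350,340,4,'pics/w17b.png')
s,c=shot('s17','scene');crop(c,300,140,380,210,9,'pics/s17a.png')
"
```

```text
21.45 [0.43847659 0.07861113 0.08131091] [-0.05971249 -0.04193904  2.23918145  0.01850106  0.944981   -0.19650806] [-0.77555265 14.54630035  2.19576654]
0.4929354016537067 [-0.77555265 14.54630035  2.19576654] [2.00004966 0.13695609 0.1361968 ]
[[-1.256e-01  9.921e-01  3.000e-04]
 [ 9.920e-01  1.256e-01  1.500e-02]
 [ 1.480e-02  2.200e-03 -9.999e-01]]
21.5 [0.43844443 0.07861022 0.08127186] [-0.05969016 -0.04188122  2.23921209  0.01843909  0.94498885 -0.19647725] [-1.30188981 14.02629148  2.60498996]
```

View pics/w17b.png

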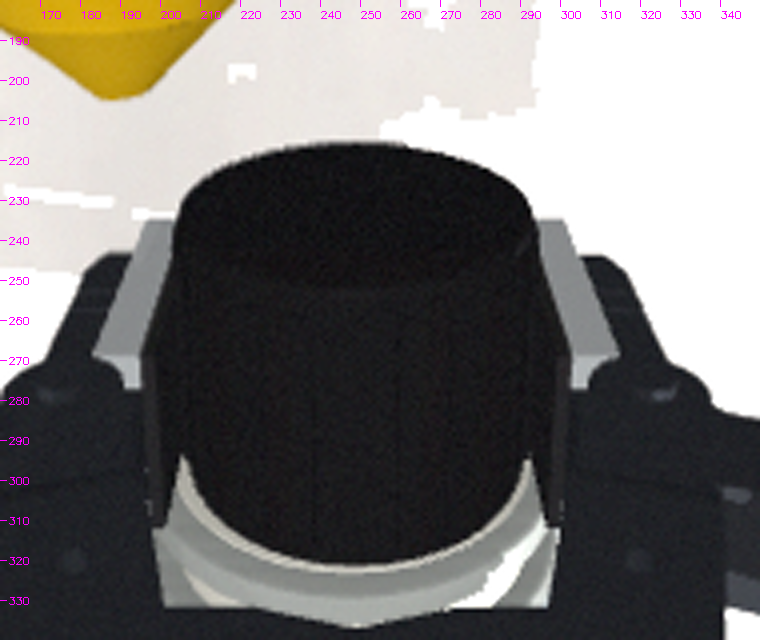

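View pics/s17a.png

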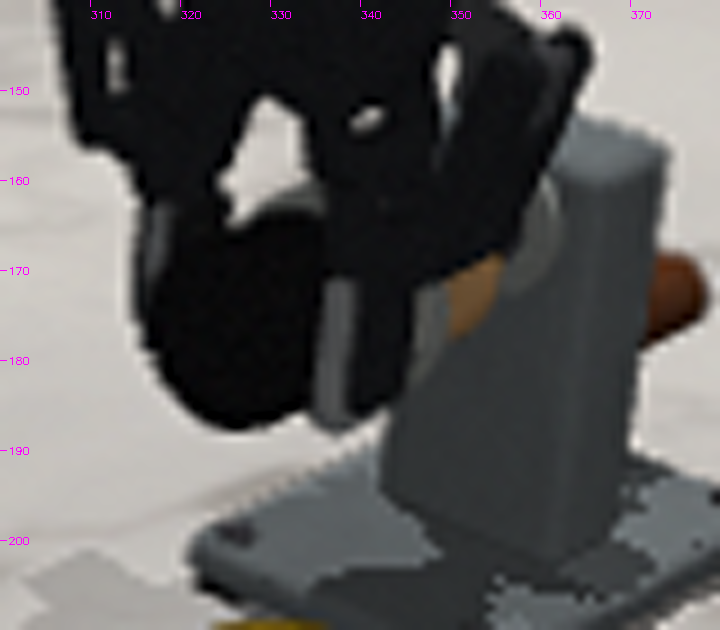

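```bash
python3 -c "
from h import *
from plant import get_state
s=get_state()
plan(s,[(.4381,.0815,.0812,1.7,1)])
"
```

```text
(0.4381, 0.0815, 0.0812, 1.7, 1) -> [0.002, -0.015, -0.003] [0.0029, 0.0, 0.0001]
```

Request:
arm_command --steps '[[[0.001,-0.005,0],[0.001,0,0],-1],[[0.002,-0.01,0],[0.002,0,0],-1],[[0.002,-0.015,-0.003],[0.003,0,0],-1],[[0.002,-0.015,-0.003],[0.003,0,0],-1]]'

```text
time: 22.05
eef_pos: [0.4379, 0.0816, 0.0811]
tcp_rot: [0.66, 0.751, -0.0, 0.0]
contact_force: [0.2, 2.7, -0.0]
opening: 0.495
```

Request:
arm_command --steps '[[[0,0,0],[0.001,0,0],-1],[[0,0,0],[0.0015,0,0],-1],[[0,0,0],[0.0015,0,0],-1]]'

```text
time: 22.42
eef_pos: [0.4379, 0.082, 0.0811]
tcp_rot: [0.66, 0.751, -0.001, 0.001]
contact_force: [-0.3, -5.7, -0.9]
opening: 0.49
```

Request:
arm_command --steps '[[[0,0,0],[-0.0002,0,0],-1],[[0,0,0],[-0.0002,0,0],0.3],[[0,0,0],[-0.0002,0,0],1],[[0,0,0],[-0.0002,0,0],1],[[0,0,0],[-0.0002,0,0],1],[[0,0,0],[0,0,-0.03],1],[[0,0,0],[0,0,-0.06],1],[[0,0,0],[0.03,0,-0.1],1],[[0,0,0],[0.07,0,-0.13],1],[[0,0,0],[0.07,0,-0.13],1],[[0,0,0],[0.07,0,-0.13],1],[[0,0,0],[0.07,0,-0.13],1]]'

```text
time: 23.92
eef_pos: [0.4281, 0.151, 0.2093]
tcp_rot: [0.66, 0.751, -0.002, 0.0]
contact_force: [0.1, 0.1, 0.3]
opening: 1.002
```

```bash
python3 -c "
from h import *
s,c=shot('w18');print(s['opening'],s['contact_force'])
b=dict(c);b['frame']=np.clip(c['frame'].astype(float)*2,0,255).astype(np.uint8)
crop(b,180,225,280,335,6,'pics/w18b.png')
s,c=shot('s18','scene');crop(c,300,130,400,220,7,'pics/s18a.png')
s,c=shot('t18','top');crop(c,310,180,390,240,9,'pics/t18a.png')
"
```

```text
23.925 [0.42810688 0.15095089 0.20933064] [ 0.11644247 -0.19777658  2.11928078 -0.00302295  1.22323553 -0.01117611] [0.1346149  0.11063635 0.25336578]
1.0017634830096467 [0.1346149  0.11063635 0.25336578]
23.975 [0.4282013  0.15092292 0.20942922] [ 0.11633237 -0.1977794   2.11909706 -0.00298027  1.2232598  -0.01102479] [-0.30696071 -0.46066903 -0.07969281]
24.025 [0.42834554 0.15096915 0.20963685] [ 0.11636055 -0.19784546  2.11876043 -0.00290901  1.22328846 -0.0110289 ] [0.49242349 0.15808265 0.3001689 ]
```

View pics/w18b.png

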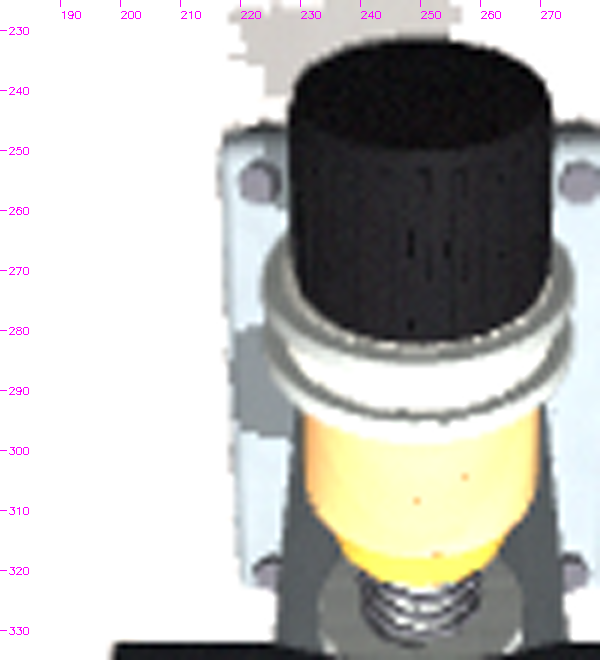

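View pics/s18a.png

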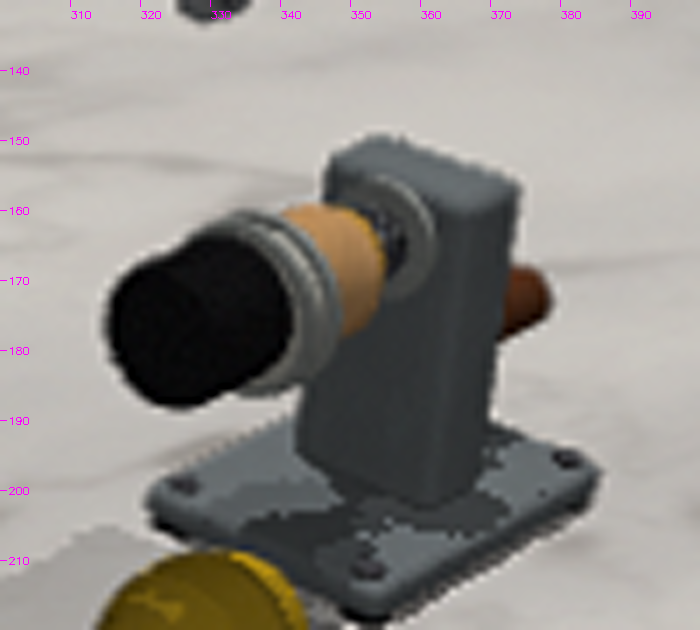

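View pics/t18.png

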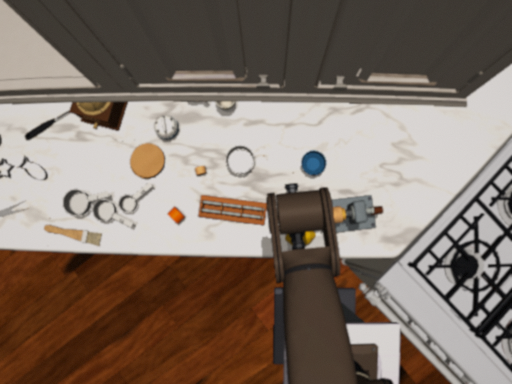

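```bash
python3 -c "
from h import *
s,c=pickle.load(open('w18.pkl','rb'))
p,e=fitback(c,s,[226.5,270.5,231.5,251],.022,.1,1.70);print(p,e)
print('back at z.099',onz(c,(248.5,241),.099,s))
s,c=pickle.load(open('s18.pkl','rb'))
def q(ctr,ax,r): return circ(c,s,ctr,ax,r)
tip=np.array([.4372,.0858,.1]);ax=np.array([.1304,-.9915,0])
for dz in (0,-.002,-.004):
  g=q(tip-ax*.013+[0,0,dz],ax,.022);print(dz,g.min(0),g.max(0))
g=q(tip+ax*.022,ax,.027);print('wheel',g.min(0),g.max(0))
"
```

```text
[0.43469224 0.09546445 0.09384558] [ 0.18995836 -0.18926142 -0.43891237  0.37910072]
back at z.099 [0.43444287 0.09753216 0.099     ]
0 [314.23948536 167.80230247] [331.46935095 188.92418714]
-0.002 [314.16522171 168.71804881] [331.3756637  189.81093591]
-0.004 [314.09106633 169.6320452 ] [331.28211518 190.69597012]
wheel [323.25843222 160.73630215] [344.3091026  186.11574721]
```

```bash
python3 -c "
from plant import *
print(sign_off());s=get_state();print(s['time'],s['contact_force'])"
```

```text
the job is handed in; nothing more can be done
None
the job is handed in; nothing more can be done
```

The spacer, the wheel and the end cap are on the axle in that order, and the cap is caught behind the red catch. I let go, backed the gripper clear and handed the job in at about 24 s of the 72 s allowed.

- **Right parts:** I used the larger wooden spacer from the rack and left the small wooden one and the orange one alone. I checked that the cap's closed end faced away from the bearing block before picking it up.
- **Seating:** I pressed the cap until the sprung collar reached its hard stop. The highest push measured at the wrist was about 14.5 N, against the 30 N limit.
- **Catch:** Pulled back with about 5.7 N, the cap moved only about 0.4 mm, so the catch holds it.
- **Last pictures:** With the gripper about 0.15 m away and no force on the tool, cap, wheel and spacer sit with no gaps against the collar. The back of the cap is where it should be to within a few millimetres. The bowl and ramekin look unmoved. The lemon was mostly hidden behind the arm in the last top view, but the part of it that shows in the scene view is in the same place.

**Disagreements:** One wrist-camera fit put the back of the cap about 6 mm low. I put that down to the fit's weak height accuracy, since the scene camera put it 0 to 2 mm low. The force at each joint could not be measured after I let go. It follows from the cap being caught with the collar pressed in.

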